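Put the bench kit back into its matching organiser holders

ROBOT

A 7-joint arm with a two-finger parallel gripper is mounted at the origin on a cart in front of the work surface, level with it; the furniture and walls round the work are solid. World frame = base frame: x ahead of the robot, y to its left, z up, the work surface at z = 0. Lengths are in m, angles in rad, forces in N, time in s.
With the tool pointing down it reaches from about 0.4 to 0.85 m from the base axis. Payload 4.5 kg.
Tool frame: the origin (TCP) lies at the very end of the fingers, on their centre line; the grasp point (between the pads) lies 19 mm behind it; z points along the fingers, y is the line along which they close (so a half turn about z gives the same grasp; the last joint's range is limited). The gripper opens to 85 mm and grips with 20 to 120 N. Pads are 22 mm wide; open, the fingers measure 114 mm over their backs; the gripper's body (76 mm by 85 mm) begins 54 mm behind the grasp point. The pads swing forward as they close: fully open they stand 13 mm farther back than shut.
Start: joints at [1.275, 0.689, -0.195, 1.565, 0.157, 0.902, -0.215], TCP at [0.202, -0.591, 0.231] pointing down, gripper open.
Joint ranges: [-3.01, 3.01], [-0.46, 2.08], [-1.47, 1.51], [0.13, 2.56], [-1, 4.14], [0.04, 2.09], [-2.66, 2.66]. Speed limits (rad/s): [2.57, 2.57, 3.14, 3.14, 3.14, 3.14, 3.14].

INTERFACE

Orientations are given as a unit quaternion [x, y, z, w].
In Python, from workcell import env gives the robot as it stands.
- The arm moves only by the tool move_arm, never from a script. Its argument "targets" is a list of rows, each an object with "jaw": the opening, from 0 (shut) to 1 (fully open); "linear": the shift along the tool's x, y, z in m, a list of three; "delta_rot": the turn, a rotation vector about the tool's x, y, z in degrees, a list of three. A call has exactly 10 rows; each row is the pose to reach, as a shift and turn from the pose commanded when the call began, along the tool's axes at that moment; what a row does not reach only later rows make up. A row lasts 1/8 s, in which the tool goes at most 62.5 mm and 10.7 degrees, less where a joint would pass 70% of its speed; a pose out of reach is approached as far as the arm can. A call with a gripper value outside its range is refused whole. The fingers move at their own pace and stop on an object; "squeeze" is the grip in N (left out, the last holds). Time passes only in rows, so rows that repeat a pose let the fingers close, or fill a call up. It gives the time, the measured TCP pose, the force, the opening and the grip force at its end, in the units of the state.
- env.observe(): the state, without advancing time (a new reading comes with each control period).
- env.snapshot(name): name is "scene" or "top" or "wrist"; returns (picture, depth): 384x512x3 uint8, red, green, blue; 384x512 float32, m along the optical axis (not along the pixel's ray), 0 where there is no reading.
- env.camera_model(name): a dict with "intrinsics" (3x3 intrinsics, pixels), "distortion" ([k1, k2, p1, p2, k3] as OpenCV has them; the pictures are not rectified), "pose" (4x4, takes a point from camera to world coordinates); the wrist camera has in their place "hand_eye" (4x4, takes a point from camera to tool coordinates, whose origin is the TCP and whose axes are the flange's). Camera axes: x right, y down, z forward; pixel columns grow to the right and rows downward; lengths in m; the calibration is good to about 2 mm. A picture is of the moment at which its call begins: read the wrist's pose just before it. camera_model takes no time and is no camera call.
- env.finish_job(): hands the job in; it is judged then, once.
The state is a dict: "time_s": time; "joints": joint angles; "qvel": joint speeds; "effort": joint torques, N m; "eef_pos": TCP position; "tool_rot": TCP orientation; "ft_force": force on the tool from outside, world axes, zero at the start; "moment": the same for the moment, N m; "gripper_width": finger opening in m; "gripper_force": force on a finger pad.
Only numpy, scipy, OpenCV 4.12 (cv2) and the standard library are available. Lean on these libraries where they do the work, as an engineer would, in place of code of your own. Each camera call takes 0.05 s, during which the arm holds its last target. There are 200 camera calls.

TASK

Tidy the bench kit: put the bottle, the small vial, the timer and the forceps each back into the grey holder whose recess matches its shape and size. The bottle and the vial stand upright on the floor of their wells, the timer and the forceps lie flat on the floor between the corner walls of their trays; set things down rather than drop them, and leave the roll of tape and the empty tube rack where they are.

Things in the scene. Friction and masses are not known exactly. Their poses are not given: they have to be found in the camera images.
- bottle: Capped round bottle standing upright, 44 mm in diameter and 85 mm tall (cap 28 mm in diameter, the top 16 mm); straight-sided from the bench to about 50 mm up. Origin: centre of its underside; z up along its axis. 0.09 kg.
- vial: Small capped round vial standing upright, 24 mm in diameter and 52 mm tall. Origin: centre of its underside; z up along its axis. 0.014 kg.
- timer: Bench timer lying on its back: a square slab 66 x 66 mm, 16 mm high (18 mm over the buttons). Origin: centre of its underside; x and y along its edges, z up. 0.07 kg.
- forceps: Forceps lying flat, 131 mm long (along its y), 19 mm wide (along its x) at the middle, 9 mm high (z). Origin: centre of its underside, which is the place to grip. 0.02 kg. Which end points where does not matter.
- bottle_holder: Fixed grey square block, 90 x 90 mm, 16 mm high, with a round well 60 mm in diameter in the middle, its floor 5 mm above the bench: holder of the bottle. Origin: centre of its underside (bench height); x and y along its edges, z up.
- vial_holder: Fixed grey square block, 70 x 70 mm, 16 mm high, with a round well 40 mm in diameter in the middle, its floor 5 mm above the bench: holder of the vial. Origin: centre of its underside (bench height); x and y along its edges, z up.
- timer_holder: Fixed grey square tray, 98 x 98 mm: a floor plate 5 mm thick with four L-shaped corner walls, 8 mm thick and 13 mm high over the bench, which enclose 82 x 82 mm; each side is open over its middle 50 mm for the fingers. Holder of the timer (any of the four ways round). Origin: centre of its underside (bench height); x and y along its edges, z up.
- forceps_holder: Fixed grey narrow tray, 164 mm long (along its y) and 52 mm wide (x): a floor plate 5 mm thick with corner walls 8 mm thick and 13 mm high over the bench, which enclose 148 x 36 mm; the long sides are open over their middle 74 mm for the fingers, the ends are closed. Holder of the forceps (either way round). Origin: centre of its underside (bench height); z up.
- tape: Roll of tape lying flat, 100 mm in diameter, 25 mm high; a loose bystander to be left where it is. Origin: centre of its underside.
- rack: Empty dark blue tube rack, 78 x 88 mm, 51 mm high; a loose bystander to be left where it is. Origin: centre of its underside.
Things that resemble listed ones, but are neither listed nor needed, are in the scene too. Of the things like the vial, leave any that is blue; of the rest the smaller one is meant.

How it is judged:
By the outcome, as a careful person would: the job done as asked, in the order asked, and still so for the second after the job is handed in, with the robot touching nothing.
It also fails if it takes over 115 s, if anything falls off the work surface, if the arm or the gripper's body presses on something with over 40 N, if the wrist force passes 120 N, or if a joint passes its speed limit or range.

## Working session

There is one attempt and no reset: what is moved stays moved. The work goes in short steps, Python scripts to look and compute and a tool call to move; the robot and the scene stay as the last step left them, time stands still between calls to the robot, and variables do not carry over. Pictures are saved under pics/ and viewed, at most 18 in all, crops included, and the job is handed in when it is done.

Besides the shell and the picture viewer there is one more tool, called as a command line: name --argument value ..., lists and objects as JSON in quotes. move_arm: Moves the arm, as the interface text tells. Its arguments: {"type":"object","properties":{"targets":{"type":"array","items":{"type":"object","properties":{"jaw":{"type":"number"},"linear":{"type":"array","items":{"type":"number"}},"delta_rot":{"type":"array","items":{"type":"number"}}}}},"squeeze":{"type":"number"}},"required":["targets"]}

```bash
ls; mkdir -p pics; python3 - <<'E'
from workcell import env
import cv2,numpy as np
print(env.observe())
for n in("scene","top"):
    p,d=env.snapshot(n);cv2.imwrite(f"pics/{n}0.png",p[:,:,::-1]);np.savez(f"{n}0.npz",p=p,d=d)
    m=env.camera_model(n);print(n,{k:np.round(v,4).tolist() for k,v in m.items()}, (d>0).mean())
m=env.camera_model("wrist");print({k:np.round(v,4).tolist() for k,v in m.items()})
E
```

```text
pics
{'time_s': 0.0, 'joints': array([ 1.27478623,  0.69000003, -0.19450617,  1.56641797,  0.15725318,
        0.9024651 , -0.21509095]), 'qvel': array([ 4.98250261e-04, -1.11090937e-03, -2.53553167e-05, -1.04231873e-03,
        4.57721944e-04,  8.81716609e-04,  1.12726961e-03]), 'effort': array([-7.18893843e-04, -5.39598441e+01, -1.26658961e+00, -1.58539009e+01,
        9.13210184e-03,  9.44375759e-03,  2.34812592e-05]), 'eef_pos': array([ 0.20215278, -0.59068348,  0.23045412]), 'tool_rot': array([ 9.86427961e-01,  1.64191872e-01, -2.07314193e-04, -9.29343325e-04]), 'ft_force': array([-0.85294029,  0.44681007,  0.20548216]), 'moment': array([0.03934262, 0.00988541, 0.01464926]), 'gripper_force': 0.0, 'gripper_width': 0.08561766774008119}
scene {'intrinsics': [[498.9745, 0.0, 255.3153], [0.0, 498.9745, 188.6808], [0.0, 0.0, 1.0]], 'distortion': [-0.0572, 0.0, 0.0, 0.0, 0.0], 'pose': [[-0.8642, -0.2865, 0.4136, -0.0148], [-0.5029, 0.4668, -0.7275, 0.8209], [0.0154, -0.8367, -0.5475, 0.7571], [0.0, 0.0, 0.0, 1.0]]} 0.9957834879557291
top {'intrinsics': [[457.6766, 0.0, 264.8625], [0.0, 457.6766, 196.0157], [0.0, 0.0, 1.0]], 'distortion': [-0.0904, 0.0, 0.0, 0.0, 0.0], 'pose': [[0.0134, -0.9864, 0.164, 0.3066], [-0.9999, -0.015, -0.0083, -0.0935], [0.0106, -0.1639, -0.9864, 1.2423], [0.0, 0.0, 0.0, 1.0]]} 0.9961446126302084
{'intrinsics': [[286.0359, 0.0, 257.0005], [0.0, 286.0359, 192.2253], [0.0, 0.0, 1.0]], 'distortion': [0.0198, 0.0, 0.0, 0.0, 0.0], 'hand_eye': [[-0.0007, -0.9549, -0.2969, 0.0748], [1.0, -0.0006, -0.0004, 0.0002], [0.0002, -0.2969, 0.9549, -0.1439], [0.0, 0.0, 0.0, 1.0]]}
```

View pics/top0.png

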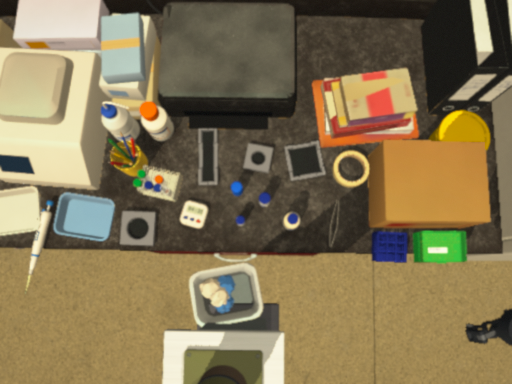

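View pics/scene0.png

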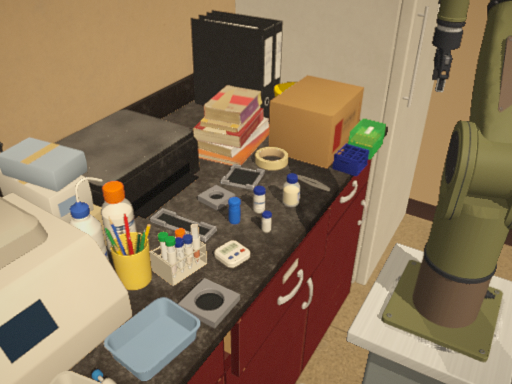

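Top view: bottle (291,220); vial candidates are (237,187) blue, (265,198) and (241,220), both white with a blue cap. Also timer (194,214), forceps (335,222), and trays at (208,156), (259,157), (305,160), (138,228). I'll measure and check sizes with close crops.

```bash
cat > h.py <<'E'
import cv2,numpy as np
from scipy.spatial.transform import Rotation as R
from workcell import env
def ray(m,T,uv):
    u=cv2.undistortPoints(np.array(uv,float).reshape(-1,1,2),m["intrinsics"],m["distortion"])[:,0]
    return T[:3,3],np.c_[u,np.ones(len(u))]@T[:3,:3].T
def onplane(m,T,uv,z):
    o,d=ray(m,T,uv);return o+d*((z-o[2])/d[:,2])[:,None]
def cloud(m,T,D):
    h,w=D.shape;uv=np.stack(np.meshgrid(np.arange(w),np.arange(h)),-1).reshape(-1,2)
    o,d=ray(m,T,uv);return (o+d*D.reshape(-1,1)).reshape(h,w,3)
def project(m,T,P):
    Ti=np.linalg.inv(T);return cv2.projectPoints(np.array(P,float).reshape(-1,3),cv2.Rodrigues(Ti[:3,:3])[0],Ti[:3,3],m["intrinsics"],m["distortion"])[0][:,0]
def wristT(s):
    T=np.eye(4);T[:3,:3]=R.from_quat(s["tool_rot"]).as_matrix();T[:3,3]=s["eef_pos"]
    return T@env.camera_model("wrist")["hand_eye"]
E
python3 - <<'E'
from h import *
f=np.load("top0.npz");m=env.camera_model("top");C=cloud(m,m["pose"],f["d"]);P=f["p"]
crop=P[130:255,100:360][:,:,::-1]
cv2.imwrite("pics/topcrop.png",cv2.resize(crop,None,fx=3.05,fy=3.05,interpolation=cv2.INTER_CUBIC))
g=np.load("scene0.npz")["p"][150:330,140:350][:,:,::-1]
cv2.imwrite("pics/scenecrop.png",cv2.resize(g,None,fx=3.3,fy=3.3,interpolation=cv2.INTER_CUBIC))
Z=C[...,2]
for n,u,v in[("bottle",292,218),("vblue",237,187),("vbig",265,198),("vsmall",241,219),("timer",194,214),("forc",335,222),("bh",123,215),("vh",249,150),("fh",200,135),("th",290,150),("bench",220,195),("bench2",320,195),("tape",338,168)]:print(n,C[v,u].round(3))
E
```

```text
bottle [ 0.443 -0.173  0.089]
vblue [ 0.524 -0.03   0.07 ]
vbig [ 0.497 -0.104  0.063]
vsmall [ 0.443 -0.042  0.054]
timer [0.458 0.087 0.016]
forc [ 0.444 -0.297 -0.002]
bh [ 0.307 -0.094  1.242]
vh [ 0.639 -0.058  0.016]
fh [0.679 0.079 0.018]
th [ 0.644 -0.172  0.004]
bench [0.514 0.019 0.002]
bench2 [ 0.518 -0.256  0.   ]
tape [ 0.595 -0.307  0.001]
```

View pics/topcrop.png

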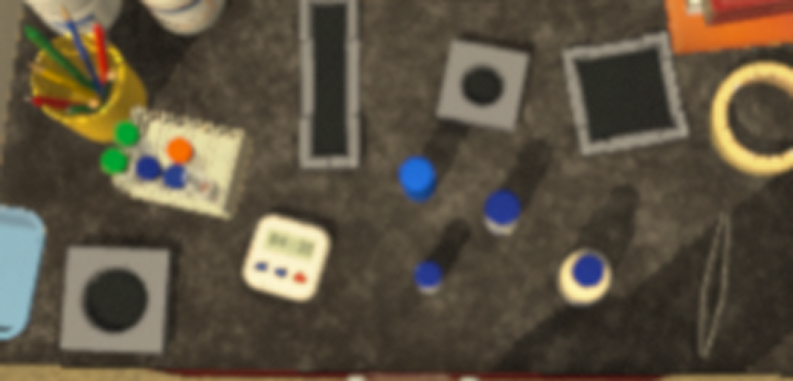

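View pics/scenecrop.png

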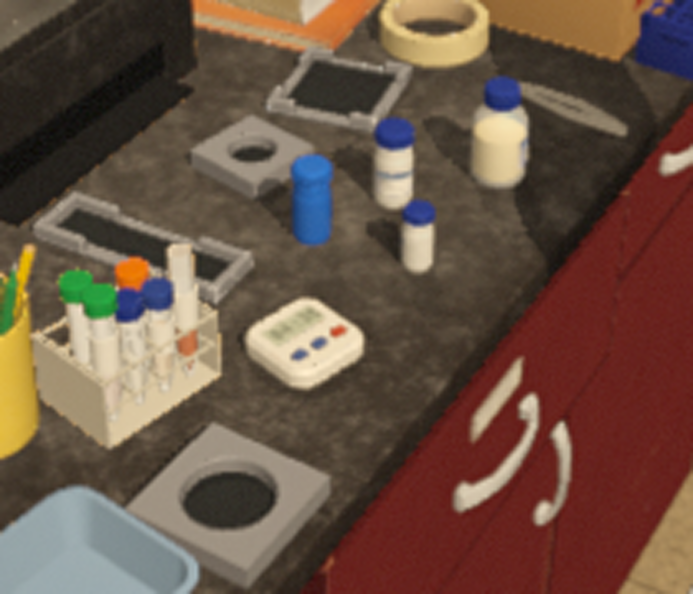

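The small white vial with the blue cap at top (241,220) is the one meant. The blue one at (237,187) and the bigger white one at (265,198) stay. Next I move to an overview pose.

move_arm --targets '[{"jaw": 1, "linear": [0.04, -0.05, -0.02], "delta_rot": [0, 0, 0]}, {"jaw": 1, "linear": [0.08, -0.1, -0.04], "delta_rot": [0, 0, 0]}, {"jaw": 1, "linear": [0.12, -0.15, -0.06], "delta_rot": [0, 0, 0]}, {"jaw": 1, "linear": [0.16, -0.2, -0.07], "delta_rot": [0, 0, 0]}, {"jaw": 1, "linear": [0.192, -0.251, -0.07], "delta_rot": [0, 0, 4]}, {"jaw": 1, "linear": [0.24, -0.28, -0.07], "delta_rot": [0, 0, 8]}, {"jaw": 1, "linear": [0.29, -0.3, -0.07], "delta_rot": [0, 0, 12]}, {"jaw": 1, "linear": [0.34, -0.33, -0.07], "delta_rot": [0, 0, 16]}, {"jaw": 1, "linear": [0.38, -0.36, -0.07], "delta_rot": [0, 0, 19]}, {"jaw": 1, "linear": [0.414, -0.376, -0.07], "delta_rot": [0, 0, 19]}]'

```text
time_s: 1.35
eef_pos: [0.473, -0.0989, 0.3011]
tool_rot: [1.0, 0.0, -0.0, -0.0]
ft_force: [0.2, -0.9, 0.1]
gripper_width: 0.0857
gripper_force: 0.0
```

```bash
python3 - <<'E'
from h import *
s=env.observe();p,d=env.snapshot("wrist");np.savez("w1.npz",p=p,d=d,T=wristT(s))
cv2.imwrite("pics/w1.png",p[:,:,::-1]);print(s["time_s"],s["eef_pos"],s["tool_rot"],s["qvel"].round(3),s["joints"].round(2))
C=cloud(env.camera_model("wrist"),wristT(s),d);print(C[200:210:5,100:500:40].round(3))
E
```

```text
1.35 [ 0.47301792 -0.09885958  0.30109538] [ 9.99999835e-01  3.99135051e-04 -3.19086979e-04 -2.63335769e-04] [-0.501  0.228  0.015 -0.42   0.051  0.195 -0.503] [ 0.24  0.41 -0.19  1.88  0.1   0.85 -1.57]
[[[ 0.396  0.157  0.001]
  [ 0.397  0.092  0.002]
  [ 0.396  0.027  0.   ]
  [ 0.396 -0.038  0.001]
  [ 0.397 -0.104  0.002]
  [ 0.397 -0.169  0.002]
  [ 0.396 -0.235  0.001]
  [ 0.396 -0.3    0.   ]
  [ 0.396 -0.365  0.   ]
  [ 0.411 -0.397  0.044]]

 [[ 0.388  0.158  0.001]
  [ 0.387  0.094 -0.001]
  [ 0.388  0.027  0.002]
  [ 0.388 -0.038  0.001]
  [ 0.388 -0.104  0.001]
  [ 0.388 -0.17   0.002]
  [ 0.388 -0.236  0.001]
  [ 0.388 -0.301  0.002]
  [ 0.388 -0.366  0.001]
  [ 0.405 -0.396  0.047]]]
```

View pics/w1.png

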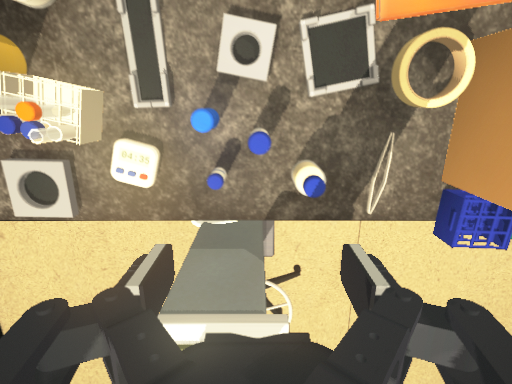

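Wrist view: vial (216,180), bottle (308,178), timer (135,163), forceps (381,173), bottle holder (40,188), vial holder (246,47), timer tray (340,52), forceps tray (145,50), cut off at the top. I'll now measure with depth, once the arm is still.

```bash
cat > meas.py <<'E'
from h import *
def rect(C,lo,hi,xr,yr,mask=None):
    k=(C[...,2]>lo)&(C[...,2]<hi)&(C[...,0]>xr[0])&(C[...,0]<xr[1])&(C[...,1]>yr[0])&(C[...,1]<yr[1])
    if mask is not None:k&=mask
    k=k.astype(np.uint8);n,l,st,_=cv2.connectedComponentsWithStats(k)
    if n<2:return None
    P=C[(l>0) if mask is None and False else k>0][:,:2].astype(np.float32)
    (cx,cy),(w,h),a=cv2.minAreaRect(P*1000);return (round(cx/1000,4),round(cy/1000,4)),(round(w),round(h)),round(a,1),len(P)
def circ(C,lo,hi,c,r=.04):
    k=(C[...,2]>lo)&(C[...,2]<hi)&(np.hypot(C[...,0]-c[0],C[...,1]-c[1])<r)
    P=C[k];(x,y),rr=cv2.minEnclosingCircle((P[:,:2]*1000).astype(np.float32));return round(x/1000,4),round(y/1000,4),round(rr),len(P),P[:,2].max().round(3)
E
python3 - <<'E'
from meas import *
import time
s=env.observe();p,d=env.snapshot("wrist");m=env.camera_model("wrist");s2=env.observe()
print(s["eef_pos"],s2["eef_pos"],s["qvel"].round(3))
p,d=env.snapshot("wrist");T=wristT(s2)
np.savez("w1.npz",p=p,d=d,T=T)
f=np.load("top0.npz");mt=env.camera_model("top")
for nm,C in(("W",cloud(m,T,d)),("T",cloud(mt,mt["pose"],f["d"]))):
    print(nm,"bottle cap",circ(C,.078,.095,(.443,-.18)),"vial cap",circ(C,.047,.058,(.443,-.042),.03),"vbig",circ(C,.058,.07,(.497,-.104),.03),"blue",circ(C,.06,.08,(.52,-.03),.03))
    for n,a in dict(timer=(.011,.025,(.4,.52),(.03,.14)),forc=(.004,.015,(.37,.56),(-.36,-.24)),bh=(.011,.021,(.36,.50),(.16,.31)),vh=(.011,.021,(.56,.68),(-.11,0)),th=(.009,.018,(.56,.70),(-.255,-.11)),fh=(.009,.018,(.5,.73),(.03,.11))).items(): print(n,rect(C,*a))
    if nm=="T":print(C[228,138])
E
```

```text
[ 0.47732023 -0.09457983  0.30132244] [ 0.47529637 -0.09695238  0.30114634] [ 0.051 -0.023 -0.004  0.038 -0.007 -0.025  0.101]
W bottle cap (0.4419, -0.1755, 14, 376, np.float64(0.088)) vial cap (0.4402, -0.039, 12, 211, np.float64(0.055)) vbig (0.4969, -0.1026, 16, 411, np.float64(0.07)) blue (0.5253, -0.0281, 15, 436, np.float64(0.07))
timer ((0.4658, 0.1027), (104, 71), 64.3, 1873)
forc ((0.4762, -0.2965), (55, 197), 67.5, 419)
bh ((0.4186, 0.2388), (92, 91), 88.5, 2508)
vh ((0.6181, -0.0825), (68, 70), 79.7, 1874)
th ((0.609, -0.1836), (99, 155), 8.7, 969)
fh ((0.61, 0.0548), (136, 52), 1.8, 698)
T bottle cap (0.4424, -0.1731, 14, 91, np.float64(0.09)) vial cap (0.4409, -0.038, 11, 54, np.float64(0.057)) vbig (0.4969, -0.101, 16, 94, np.float64(0.07)) blue (0.5247, -0.0266, 15, 102, np.float64(0.072))
timer ((0.4658, 0.103), (98, 67), 65.7, 532)
forc ((0.4653, -0.3006), (119, 189), 89.9, 339)
bh ((0.4231, 0.2519), (117, 99), 88.4, 726)
vh ((0.617, -0.081), (68, 72), 80.5, 411)
th ((0.6295, -0.1832), (139, 145), 0.7, 259)
fh ((0.6195, 0.0564), (160, 50), 1.1, 285)
[0.41871033 0.23948706 0.00736801]
```

```bash
python3 - <<'E'
from meas import *
m=env.camera_model("wrist");mt=env.camera_model("top")
Cs=[]
for i in range(4):
    s=env.observe();print(s["time_s"],s["eef_pos"].round(4),s["tool_rot"].round(4))
    p,d=env.snapshot("wrist");Cs.append(cloud(m,wristT(s),d))
np.savez("w2.npz",p=p,d=d,T=wristT(s))
for C in Cs[-2:]:
    print("bottle cap",circ(C,.078,.095,(.443,-.175)),"vial cap",circ(C,.047,.058,(.443,-.042),.03))
    for n,a in dict(timer=(.012,.025,(.41,.52),(.04,.125)),forc=(.004,.015,(.37,.51),(-.335,-.24)),bh=(.012,.021,(.36,.50),(.16,.31)),vh=(.012,.021,(.56,.68),(-.13,-.03)),th=(.01,.018,(.56,.70),(-.245,-.11)),fh=(.01,.018,(.5,.73),(.02,.10))).items(): print(n,rect(C,*a))
f=np.load("top0.npz");C=cloud(mt,mt["pose"],f["d"])
k=(np.abs(C[...,1]-.239)<.08)&(C[...,0]>.36)&(C[...,0]<.56)
for x in np.arange(.37,.56,.02):
    q=C[k&(np.abs(C[...,0]-x)<.01)];print(x.round(2),q[:,2].max().round(3),end=" | ")
k=(np.abs(C[...,0]-.42)<.06)
for y in np.arange(.2,.4,.02):
    q=C[k&(np.abs(C[...,1]-y)<.01)];print("y",y.round(2),q[:,2].max().round(3) if len(q) else None,end=" | ")
E
```

```text
1.5 [ 0.4733 -0.0994  0.3009] [ 1.0e+00  1.3e-03  0.0e+00 -4.0e-04]
1.55 [ 0.4721 -0.1011  0.3009] [ 1.e+00 -1.e-04 -6.e-04  1.e-04]
1.6 [ 0.4715 -0.1021  0.3009] [ 1.0e+00 -1.2e-03 -8.0e-04  3.0e-04]
1.65 [ 0.4713 -0.1026  0.301 ] [ 1.0e+00 -1.7e-03 -7.0e-04  3.0e-04]
bottle cap (0.4418, -0.1757, 14, 375, np.float64(0.089)) vial cap (0.4403, -0.0386, 12, 211, np.float64(0.055))
timer ((0.4586, 0.0877), (65, 68), 75.3, 1798)
forc ((0.4381, -0.2873), (35, 121), 71.7, 346)
bh ((0.4185, 0.2385), (93, 91), 88.7, 2457)
vh ((0.618, -0.0844), (71, 70), 79.7, 2332)
th ((0.6139, -0.1781), (107, 134), 0.2, 759)
fh ((0.6078, 0.0542), (132, 52), 2.1, 713)
bottle cap (0.4417, -0.1756, 14, 382, np.float64(0.088)) vial cap (0.4403, -0.0386, 12, 210, np.float64(0.055))
timer ((0.4588, 0.0877), (66, 68), 75.0, 1796)
forc ((0.4384, -0.2754), (54, 124), 85.6, 343)
bh ((0.4188, 0.2384), (92, 91), 88.3, 2453)
vh ((0.618, -0.0843), (71, 70), 79.6, 2332)
th ((0.6137, -0.1777), (107, 134), 0.1, 791)
fh ((0.6079, 0.0544), (132, 52), 2.2, 704)
0.37 0.022 | 0.39 0.046 | 0.41 0.047 | 0.43 0.045 | 0.45 0.047 | 0.47 0.047 | 0.49 0.057 | 0.51 0.12 | 0.53 0.122 | 0.55 0.145 | y 0.2 0.025 | y 0.22 0.024 | y 0.24 0.022 | y 0.26 0.022 | y 0.28 0.023 | y 0.3 0.047 | y 0.32 0.046 | y 0.34 0.046 | y 0.36 0.046 | y 0.38 0.045 |
```

move_arm --targets '[{"jaw": 1, "linear": [-0.015, 0.037, 0.03], "delta_rot": [0, 0, 0]}, {"jaw": 1, "linear": [-0.03, 0.074, 0.07], "delta_rot": [0, 0, 0]}, {"jaw": 1, "linear": [-0.03, 0.074, 0.11], "delta_rot": [0, 0, 0]}, {"jaw": 1, "linear": [-0.03, 0.074, 0.14], "delta_rot": [0, 0, 0]}, {"jaw": 1, "linear": [-0.03, 0.074, 0.165], "delta_rot": [0, 0, 0]}, {"jaw": 1, "linear": [-0.03, 0.074, 0.195], "delta_rot": [0, 0, 0]}, {"jaw": 1, "linear": [-0.03, 0.074, 0.225], "delta_rot": [0, 0, 0]}, {"jaw": 1, "linear": [-0.03, 0.074, 0.255], "delta_rot": [0, 0, 0]}, {"jaw": 1, "linear": [-0.03, 0.074, 0.275], "delta_rot": [0, 0, 0]}, {"jaw": 1, "linear": [-0.03, 0.074, 0.281], "delta_rot": [0, 0, 0]}]'

```text
time_s: 2.95
eef_pos: [0.4412, -0.1763, 0.0195]
tool_rot: [1.0, -0.002, -0.001, 0.0]
ft_force: [0.8, -0.3, -0.3]
gripper_width: 0.0851
gripper_force: 0.0
```

move_arm --targets '[{"jaw": 0.7, "linear": [0, 0, 0], "delta_rot": [0, 0, 0]}, {"jaw": 0.6, "linear": [0, 0, 0], "delta_rot": [0, 0, 0]}, {"jaw": 0.5, "linear": [0, 0, 0], "delta_rot": [0, 0, 0]}, {"jaw": 0.4, "linear": [0, 0, 0], "delta_rot": [0, 0, 0]}, {"jaw": 0.3, "linear": [0, 0, 0], "delta_rot": [0, 0, 0]}, {"jaw": 0.2, "linear": [0, 0, 0], "delta_rot": [0, 0, 0]}, {"jaw": 0.2, "linear": [0, 0, 0], "delta_rot": [0, 0, 0]}, {"jaw": 0.2, "linear": [0, 0, 0], "delta_rot": [0, 0, 0]}, {"jaw": 0.2, "linear": [0, 0, 0], "delta_rot": [0, 0, 0]}, {"jaw": 0.2, "linear": [0, 0, 0], "delta_rot": [0, 0, 0]}]' --squeeze 30

```text
time_s: 4.2
eef_pos: [0.4427, -0.1758, 0.0212]
tool_rot: [1.0, -0.001, 0.001, 0.0]
ft_force: [0.3, 0.1, 5.7]
gripper_width: 0.0423
gripper_force: 29.7
```

move_arm --targets '[{"jaw": 0.2, "linear": [0, 0, -0.03], "delta_rot": [0, 0, 0]}, {"jaw": 0.2, "linear": [0, 0, -0.075], "delta_rot": [0, 0, 0]}, {"jaw": 0.2, "linear": [0, -0.03, -0.12], "delta_rot": [0, 0, 0]}, {"jaw": 0.2, "linear": [-0.003, -0.08, -0.12], "delta_rot": [0, 0, 0]}, {"jaw": 0.2, "linear": [-0.006, -0.14, -0.12], "delta_rot": [0, 0, 0]}, {"jaw": 0.2, "linear": [-0.01, -0.2, -0.12], "delta_rot": [0, 0, 0]}, {"jaw": 0.2, "linear": [-0.014, -0.26, -0.12], "delta_rot": [0, 0, 0]}, {"jaw": 0.2, "linear": [-0.018, -0.32, -0.12], "delta_rot": [0, 0, 0]}, {"jaw": 0.2, "linear": [-0.021, -0.37, -0.12], "delta_rot": [0, 0, 0]}, {"jaw": 0.2, "linear": [-0.023, -0.414, -0.12], "delta_rot": [0, 0, 0]}]'

```text
time_s: 5.45
eef_pos: [0.4193, 0.2408, 0.1406]
tool_rot: [1.0, -0.0, 0.0, -0.0]
ft_force: [0.4, -0.1, -0.9]
gripper_width: 0.0423
gripper_force: 31.2
```

move_arm --targets '[{"jaw": 0.2, "linear": [0, 0, 0], "delta_rot": [0, 0, 0]}, {"jaw": 0.2, "linear": [0, 0, 0], "delta_rot": [0, 0, 0]}, {"jaw": 0.2, "linear": [0, 0, 0.02], "delta_rot": [0, 0, 0]}, {"jaw": 0.2, "linear": [0, 0, 0.045], "delta_rot": [0, 0, 0]}, {"jaw": 0.2, "linear": [0, 0, 0.065], "delta_rot": [0, 0, 0]}, {"jaw": 0.2, "linear": [0, 0, 0.08], "delta_rot": [0, 0, 0]}, {"jaw": 0.2, "linear": [0, 0, 0.09], "delta_rot": [0, 0, 0]}, {"jaw": 0.2, "linear": [0, 0, 0.095], "delta_rot": [0, 0, 0]}, {"jaw": 0.2, "linear": [0, 0, 0.095], "delta_rot": [0, 0, 0]}, {"jaw": 0.2, "linear": [0, 0, 0.095], "delta_rot": [0, 0, 0]}]'

```text
time_s: 6.7
eef_pos: [0.4202, 0.2387, 0.0457]
tool_rot: [1.0, -0.001, 0.0, -0.0]
ft_force: [-0.4, 0.4, -1.8]
gripper_width: 0.0419
gripper_force: 31.3
```

```bash
python3 - <<'E'
from meas import *
s=env.observe();p,d=env.snapshot("scene");cv2.imwrite("pics/s2.png",p[:,:,::-1][60:330,60:330]);m=env.camera_model("scene")
C=cloud(m,m["pose"],d);print(s["eef_pos"],s["gripper_width"])
g=p.astype(int);k=(g[...,2]>g[...,0]+35)&(C[...,2]>.04)&(np.hypot(C[...,0]-.419,C[...,1]-.239)<.06)
print(k.sum(),C[k].min(0) if k.any() else 0,C[k].max(0) if k.any() else 0)
E
```

```text
[0.42023707 0.23872539 0.04568531] 0.04191150671263794
62 [0.4046923  0.2259947  0.09533541] [0.41794521 0.25733057 0.1186997 ]
```

View pics/s2.png

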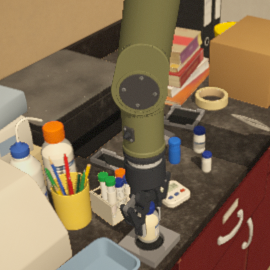

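The bottle hangs upright over the well (around (150,225) in the crop). I'll lower it to the floor and release with limited opening.

move_arm --targets '[{"jaw": 0.2, "linear": [-0.001, 0, 0.006], "delta_rot": [0, 0, 0]}, {"jaw": 0.2, "linear": [-0.001, 0, 0.012], "delta_rot": [0, 0, 0]}, {"jaw": 0.2, "linear": [-0.001, 0, 0.016], "delta_rot": [0, 0, 0]}, {"jaw": 0.2, "linear": [-0.001, 0, 0.018], "delta_rot": [0, 0, 0]}, {"jaw": 0.2, "linear": [-0.001, 0, 0.019], "delta_rot": [0, 0, 0]}, {"jaw": 0.2, "linear": [-0.001, 0, 0.02], "delta_rot": [0, 0, 0]}, {"jaw": 0.2, "linear": [-0.001, 0, 0.02], "delta_rot": [0, 0, 0]}, {"jaw": 0.2, "linear": [-0.001, 0, 0.02], "delta_rot": [0, 0, 0]}, {"jaw": 0.2, "linear": [-0.001, 0, 0.02], "delta_rot": [0, 0, 0]}, {"jaw": 0.2, "linear": [-0.001, 0, 0.02], "delta_rot": [0, 0, 0]}]'

```text
time_s: 8.0
eef_pos: [0.4189, 0.2385, 0.0262]
tool_rot: [1.0, -0.001, 0.0, -0.0]
ft_force: [-1.8, -0.7, 9.7]
gripper_width: 0.0422
gripper_force: 32.1
```

move_arm --targets '[{"jaw": 0.5, "linear": [0, 0, 0], "delta_rot": [0, 0, 0]}, {"jaw": 0.53, "linear": [0, 0, 0], "delta_rot": [0, 0, 0]}, {"jaw": 0.57, "linear": [0, 0, 0], "delta_rot": [0, 0, 0]}, {"jaw": 0.62, "linear": [0, 0, 0], "delta_rot": [0, 0, 0]}, {"jaw": 0.66, "linear": [0, 0, 0], "delta_rot": [0, 0, 0]}, {"jaw": 0.66, "linear": [0, 0, 0], "delta_rot": [0, 0, 0]}, {"jaw": 0.66, "linear": [0, 0, -0.02], "delta_rot": [0, 0, 0]}, {"jaw": 0.66, "linear": [0, 0, -0.06], "delta_rot": [0, 0, 0]}, {"jaw": 0.66, "linear": [0, 0, -0.12], "delta_rot": [0, 0, 0]}, {"jaw": 0.66, "linear": [0, 0, -0.18], "delta_rot": [0, 0, 0]}]'

```text
time_s: 9.25
eef_pos: [0.4185, 0.2383, 0.2069]
tool_rot: [1.0, -0.001, -0.0, 0.0]
ft_force: [1.2, 0.9, -0.7]
gripper_width: 0.0561
gripper_force: 0.0
```

move_arm --targets '[{"jaw": 0.66, "linear": [0.003, 0.04, 0], "delta_rot": [0, 0, 0]}, {"jaw": 0.66, "linear": [0.008, 0.1, 0], "delta_rot": [0, 0, 0]}, {"jaw": 0.66, "linear": [0.014, 0.16, 0.02], "delta_rot": [0, 0, 0]}, {"jaw": 0.66, "linear": [0.018, 0.22, 0.04], "delta_rot": [0, 0, 0]}, {"jaw": 0.66, "linear": [0.022, 0.26, 0.05], "delta_rot": [0, 0, 0]}, {"jaw": 0.66, "linear": [0.022, 0.278, 0.06], "delta_rot": [0, 0, 0]}, {"jaw": 0.66, "linear": [0.022, 0.278, 0.07], "delta_rot": [0, 0, 0]}, {"jaw": 0.66, "linear": [0.022, 0.278, 0.085], "delta_rot": [0, 0, 0]}, {"jaw": 0.66, "linear": [0.022, 0.278, 0.1], "delta_rot": [0, 0, 0]}, {"jaw": 0.66, "linear": [0.022, 0.278, 0.1], "delta_rot": [0, 0, 0]}]'

```text
time_s: 10.5
eef_pos: [0.4399, -0.0379, 0.1045]
tool_rot: [1.0, 0.0, -0.001, -0.0]
ft_force: [0.1, 0.2, 0.5]
gripper_width: 0.0563
gripper_force: 0.0
```

```bash
python3 - <<'E'
from meas import *
env.snapshot("scene")
s=env.observe();p,d=env.snapshot("wrist");m=env.camera_model("wrist");T=wristT(s);C=cloud(m,T,d)
print(s["eef_pos"]);print(circ(C,.045,.058,(.44,-.039),.03))
f,dt=env.snapshot("top");mt=env.camera_model("top");C=cloud(mt,mt["pose"],dt)
print("bottle",circ(C,.08,.1,(.419,.239)))
cv2.imwrite("pics/t2.png",np.vstack([cv2.resize(f[130:255,80:360],(616,275)),cv2.resize(p[:240],(616,289))])[:,:,::-1])
E
```

```text
[ 0.44021865 -0.03815575  0.10507206]
(0.4401, -0.0396, 12, 816, np.float64(0.055))
bottle (0.4186, 0.2397, 13, 62, np.float64(0.094))
```

View pics/t2.png

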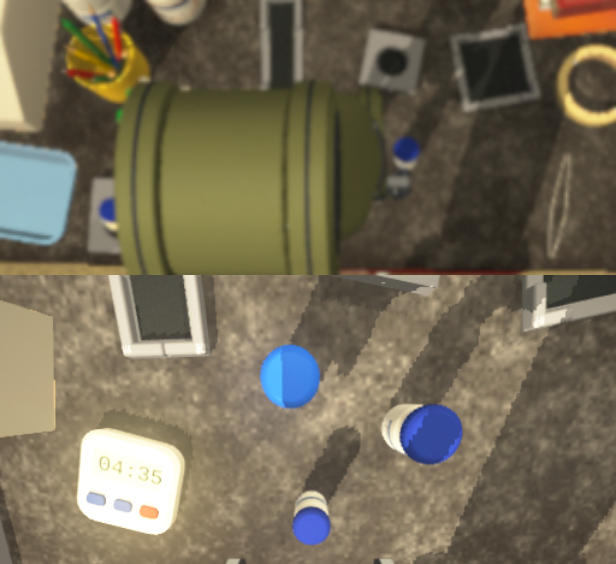

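Bottle stands centred in its well (top crop (108,212)). Small vial is under the fingers (lower image (311,525)). Now I descend and grip.

move_arm --targets '[{"jaw": 0.66, "linear": [0, 0, 0.03], "delta_rot": [0, 0, 0]}, {"jaw": 0.66, "linear": [0, 0, 0.06], "delta_rot": [0, 0, 0]}, {"jaw": 0.66, "linear": [0, 0, 0.08], "delta_rot": [0, 0, 0]}, {"jaw": 0.66, "linear": [0, 0, 0.089], "delta_rot": [0, 0, 0]}, {"jaw": 0.5, "linear": [0, 0, 0.089], "delta_rot": [0, 0, 0]}, {"jaw": 0.4, "linear": [0, 0, 0.089], "delta_rot": [0, 0, 0]}, {"jaw": 0.3, "linear": [0, 0, 0.089], "delta_rot": [0, 0, 0]}, {"jaw": 0.2, "linear": [0, 0, 0.089], "delta_rot": [0, 0, 0]}, {"jaw": 0.1, "linear": [0, 0, 0.089], "delta_rot": [0, 0, 0]}, {"jaw": 0.1, "linear": [0, 0, 0.089], "delta_rot": [0, 0, 0]}]' --squeeze 20

```text
time_s: 11.9
eef_pos: [0.4444, -0.0397, 0.0194]
tool_rot: [1.0, -0.001, -0.002, -0.0]
ft_force: [0.5, 2.0, 5.8]
gripper_width: 0.0214
gripper_force: 20.0
```

move_arm --targets '[{"jaw": 0.1, "linear": [0, 0, -0.02], "delta_rot": [0, 0, 0]}, {"jaw": 0.1, "linear": [0, 0, -0.06], "delta_rot": [0, 0, 0]}, {"jaw": 0.1, "linear": [0, 0, -0.11], "delta_rot": [0, 0, 0]}, {"jaw": 0.1, "linear": [0.04, 0.01, -0.11], "delta_rot": [0, 0, 0]}, {"jaw": 0.1, "linear": [0.09, 0.022, -0.11], "delta_rot": [0, 0, 0]}, {"jaw": 0.1, "linear": [0.14, 0.035, -0.11], "delta_rot": [0, 0, 0]}, {"jaw": 0.1, "linear": [0.17, 0.045, -0.11], "delta_rot": [0, 0, 0]}, {"jaw": 0.1, "linear": [0.178, 0.045, -0.11], "delta_rot": [0, 0, 0]}, {"jaw": 0.1, "linear": [0.178, 0.045, -0.11], "delta_rot": [0, 0, 0]}, {"jaw": 0.1, "linear": [0.178, 0.045, -0.11], "delta_rot": [0, 0, 0]}]'

```text
time_s: 13.15
eef_pos: [0.6208, -0.0845, 0.1277]
tool_rot: [1.0, -0.0, -0.004, -0.0]
ft_force: [-0.0, -0.5, 0.3]
gripper_width: 0.0217
gripper_force: 19.7
```

```bash
python3 - <<'E'
from meas import *
env.snapshot("top")
s=env.observe();p,d=env.snapshot("wrist");m=env.camera_model("wrist");T=wristT(s);C=cloud(m,T,d)
print(s["eef_pos"],s["gripper_width"],s["ft_force"])
g=p.astype(int);k=(g[...,2]>g[...,0]+50)&(np.hypot(C[...,0]-.618,C[...,1]+.084)<.03)&(C[...,2]>.13);q=C[k]
if len(q):print(len(q),circ(np.where(k[...,None],C,9),q[:,2].max()-.012,1,(.618,-.084),.03))
print(rect(C,.012,.021,(.55,.67),(-.14,-.03)))
q,_=env.snapshot("scene")
cv2.imwrite("pics/v3.png",np.hstack([cv2.resize(q[120:300,140:350],(448,384)),p[:,100:400]])[:,:,::-1])
E
```

```text
[ 0.62095166 -0.08468511  0.12785925] 0.021206306584505875 [-0.14780504  0.27506709 -0.56858548]
1918 (0.6308, -0.0903, 4, 22, np.float64(0.204))
((0.6173, -0.0843), (71, 71), 79.8, 4134)
```

View pics/v3.png

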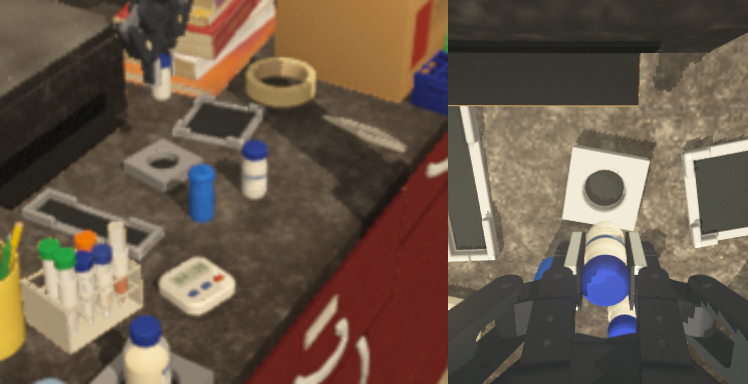

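Vial held upright above the well (wrist well at (604,188), cap at (605,280)). Lowering.

move_arm --targets '[{"jaw": 0.1, "linear": [0, 0, 0.03], "delta_rot": [0, 0, 0]}, {"jaw": 0.1, "linear": [0, 0, 0.06], "delta_rot": [0, 0, 0]}, {"jaw": 0.1, "linear": [0, 0, 0.08], "delta_rot": [0, 0, 0]}, {"jaw": 0.1, "linear": [0, 0, 0.09], "delta_rot": [0, 0, 0]}, {"jaw": 0.1, "linear": [0, 0, 0.096], "delta_rot": [0, 0, 0]}, {"jaw": 0.1, "linear": [0, 0, 0.1], "delta_rot": [0, 0, 0]}, {"jaw": 0.1, "linear": [0, 0, 0.103], "delta_rot": [0, 0, 0]}, {"jaw": 0.1, "linear": [0, 0, 0.105], "delta_rot": [0, 0, 0]}, {"jaw": 0.1, "linear": [0, 0, 0.105], "delta_rot": [0, 0, 0]}, {"jaw": 0.1, "linear": [0, 0, 0.105], "delta_rot": [0, 0, 0]}]'

```text
time_s: 14.55
eef_pos: [0.6222, -0.0851, 0.0245]
tool_rot: [1.0, -0.001, -0.002, -0.0]
ft_force: [-2.4, -0.2, 9.0]
gripper_width: 0.0212
gripper_force: 20.4
```

move_arm --targets '[{"jaw": 0.26, "linear": [0, 0, -0.001], "delta_rot": [0, 0, 0]}, {"jaw": 0.29, "linear": [0, 0, -0.001], "delta_rot": [0, 0, 0]}, {"jaw": 0.33, "linear": [0, 0, -0.001], "delta_rot": [0, 0, 0]}, {"jaw": 0.4, "linear": [0, 0, -0.001], "delta_rot": [0, 0, 0]}, {"jaw": 0.5, "linear": [0, 0, -0.001], "delta_rot": [0, 0, 0]}, {"jaw": 0.6, "linear": [0, 0, -0.01], "delta_rot": [0, 0, 0]}, {"jaw": 0.6, "linear": [0, 0, -0.03], "delta_rot": [0, 0, 0]}, {"jaw": 0.6, "linear": [0, 0, -0.07], "delta_rot": [0, 0, 0]}, {"jaw": 0.8, "linear": [0, 0, -0.12], "delta_rot": [0, 0, 0]}, {"jaw": 1, "linear": [0, 0, -0.17], "delta_rot": [0, 0, 0]}]'

```text
time_s: 15.8
eef_pos: [0.6228, -0.085, 0.196]
tool_rot: [1.0, -0.001, -0.002, -0.0]
ft_force: [0.2, -1.0, 0.3]
gripper_width: 0.0838
gripper_force: 0.0
```

```bash
python3 - <<'E'
from meas import *
for i in range(2):env.snapshot("top")
s=env.observe();p,d=env.snapshot("wrist");m=env.camera_model("wrist");T=wristT(s);C=cloud(m,T,d);np.savez("w4.npz",p=p,d=d,T=T)
print(s["eef_pos"],s["tool_rot"].round(4))
print("vial",circ(C,.051,.065,(.618,-.084),.03),"holder",rect(C,.012,.021,(.55,.67),(-.14,-.03)))
g=p.astype(int);grey=(C[...,2]>.0095)&(C[...,2]<.017)
# trays: largest comps
for n,xr,yr in(("th",(.54,.70),(-.26,-.115)),("fh",(.5,.74),(.005,.12))):
    k=(grey&(C[...,0]>xr[0])&(C[...,0]<xr[1])&(C[...,1]>yr[0])&(C[...,1]<yr[1])).astype(np.uint8)
    nn,l,st,ce=cv2.connectedComponentsWithStats(k)
    sel=[i for i in range(1,nn) if st[i,4]>60]
    for i in sel:print(n,st[i].tolist(),C[l==i].mean(0).round(3))
    P=C[np.isin(l,sel)][:,:2].astype(np.float32)*1000;print(cv2.minAreaRect(P))
cv2.imwrite("pics/w4.png",p[:,:,::-1])
E
```

```text
[ 0.62681813 -0.08400842  0.20060914] [ 1.0e+00 -9.0e-04  3.4e-03 -7.0e-04]
vial (0.618, -0.0859, 12, 389, np.float64(0.06)) holder ((0.6172, -0.0842), (71, 70), 79.8, 2598)
th [383, 133, 23, 22, 277] [ 0.66  -0.244  0.014]
th [319, 146, 22, 24, 246] [ 0.645 -0.166  0.014]
th [327, 207, 22, 19, 211] [ 0.567 -0.181  0.014]
th [387, 207, 14, 9, 85] [ 0.576 -0.252  0.013]
((613.283935546875, -212.9420623779297), (98.68206787109375, 97.24951171875), 11.135726928710938)
fh [106, 113, 14, 30, 248] [0.677 0.078 0.013]
fh [146, 113, 12, 29, 226] [0.677 0.035 0.014]
fh [124, 202, 47, 36, 676] [0.56  0.053 0.014]
((617.3778076171875, 55.29542541503906), (152.08883666992188, 52.92217254638672), 2.0548665523529053)
```

View pics/w4.png

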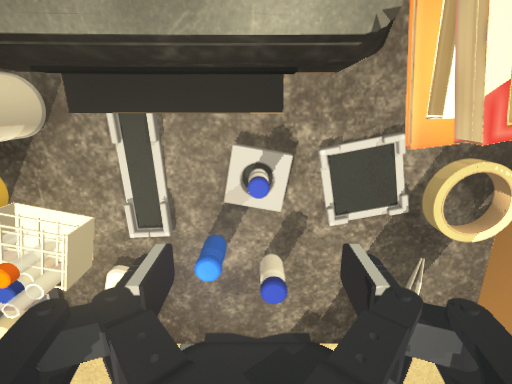

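Vial stands centred in its well (259,183). Timer tray (365,178) and forceps tray (143,175) are fully in view. Before gripping low things, I check where the open fingertips really are relative to the TCP.

```bash
python3 - <<'E'
from meas import *
f=np.load("w4.npz");m=env.camera_model("wrist");H=m["hand_eye"];C=cloud(m,H,f["d"])
for u0,u1 in((90,180),(330,420)):
    q=C[235:330,u0:u1].reshape(-1,3);q=q[(np.abs(q[:,0])<.03)&(np.abs(q[:,1])<.075)&(q[:,2]<.03)]
    print(len(q),q.min(0).round(3),q.max(0).round(3),np.percentile(q[:,2],[50,95,99]).round(3))
E
```

```text
4742 [-0.012 -0.06  -0.081] [ 0.017 -0.025 -0.014] [-0.053 -0.022 -0.017]
4594 [-0.012  0.026 -0.081] [ 0.017  0.057 -0.014] [-0.052 -0.022 -0.017]
```

```bash
python3 - <<'E'
from meas import *
m=env.camera_model("wrist");mt=env.camera_model("top")
f=np.load("w2.npz");g=np.load("top0.npz")
for C in(cloud(m,f["T"],f["d"]),cloud(mt,mt["pose"],g["d"])):
    q=C.reshape(-1,3);q=q[(q[:,2]>.025)&(q[:,2]<.2)&(q[:,0]>.42)&(q[:,0]<.62)&(q[:,1]>.10)&(q[:,1]<.27)]
    c=np.array([.4587,.0877]);a=np.deg2rad(-15);ex=np.array([np.cos(a),np.sin(a)]);ey=np.array([-ex[1],ex[0]])
    l=np.c_[(q[:,:2]-c)@ex,(q[:,:2]-c)@ey,q[:,2]]
    # in tool-aligned (yaw -15) frame: nearest points
    for zl in(.025,.07,.1,.13):
        r=l[l[:,2]>zl]
        print(zl,len(r),"min x",r[:,0].min().round(3),"min y",r[:,1].min().round(3), "miny where x<.03", r[r[:,0]<.03][:,1].min().round(3) if (r[:,0]<.03).any() else None,"minx where y<.06",r[r[:,1]<.06][:,0].min().round(3) if (r[:,1]<.06).any() else None)
s=env.observe();print(s["eef_pos"],s["joints"].round(3))
E
```

```text
0.025 4877 min x 0.021 min y 0.058 miny where x<.03 0.058 minx where y<.06 0.021
0.07 1736 min x 0.022 min y 0.066 miny where x<.03 0.067 minx where y<.06 None
0.1 253 min x 0.026 min y 0.067 miny where x<.03 0.07 minx where y<.06 NoneTraceback (most recent call last):
  File "<stdin>", line 11, in <module>
    return umr_minimum(a, axis, None, out, keepdims, initial, where)
ValueError: zero-size array to reduction operation minimum which has no identity
```

move_arm --targets '[{"jaw": 1, "linear": [-0.02, -0.02, 0], "delta_rot": [0, 0, 0]}, {"jaw": 1, "linear": [-0.055, -0.058, 0], "delta_rot": [0, 0, 4]}, {"jaw": 1, "linear": [-0.09, -0.096, 0], "delta_rot": [0, 0, 8]}, {"jaw": 1, "linear": [-0.125, -0.132, 0], "delta_rot": [0, 0, 12]}, {"jaw": 1, "linear": [-0.155, -0.163, 0.02], "delta_rot": [0, 0, 15]}, {"jaw": 1, "linear": [-0.165, -0.173, 0.04], "delta_rot": [0, 0, 15]}, {"jaw": 1, "linear": [-0.165, -0.173, 0.06], "delta_rot": [0, 0, 15]}, {"jaw": 1, "linear": [-0.165, -0.173, 0.08], "delta_rot": [0, 0, 15]}, {"jaw": 1, "linear": [-0.165, -0.173, 0.09], "delta_rot": [0, 0, 15]}, {"jaw": 1, "linear": [-0.165, -0.173, 0.09], "delta_rot": [0, 0, 15]}]'

```text
time_s: 17.2
eef_pos: [0.4569, 0.0879, 0.1036]
tool_rot: [0.991, -0.131, -0.004, 0.001]
ft_force: [0.5, -0.4, -0.5]
gripper_width: 0.0854
gripper_force: 0.0
```

```bash
python3 - <<'E'
from meas import *
for i in range(3):env.snapshot("top")
s=env.observe();p,d=env.snapshot("wrist");m=env.camera_model("wrist");T=wristT(s);C=cloud(m,T,d)
print(s["eef_pos"],s["tool_rot"].round(4),s["joints"].round(2))
print(R.from_quat(s["tool_rot"]).as_matrix().round(3))
g=p.astype(int);k=(C[...,2]>.009)&(C[...,2]<.025)&(g.sum(2)>330)&(np.hypot(C[...,0]-.459,C[...,1]-.088)<.055)
k=cv2.morphologyEx(k.astype(np.uint8),cv2.MORPH_OPEN,np.ones((3,3)));P=C[k>0];print(cv2.minAreaRect((P[:,:2]*1000).astype(np.float32)),np.median(P[:,2]))
cv2.imwrite("pics/w5.png",p[:,:,::-1])
E
```

```text
[0.4578037  0.08809898 0.10446393] [ 9.913e-01 -1.315e-01 -2.700e-03 -2.000e-04] [-0.13  0.73 -0.26  2.14  0.52  0.34 -2.65]
[[ 0.965 -0.261 -0.005]
 [-0.261 -0.965  0.001]
 [-0.005  0.    -1.   ]]
((458.7095031738281, 87.83836364746094), (66.84650421142578, 65.66539764404297), 74.36265563964844) 0.017714186022437267
```

View pics/w5.png

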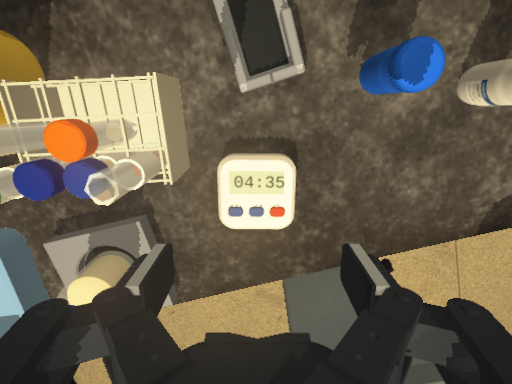

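Timer is at (257,191), but joint 7 is at its limit at this yaw, so I go up and turn the tool 90° the other way. That also keeps the fingers off the tube rack.

move_arm --targets '[{"jaw": 1, "linear": [0, 0.003, -0.03], "delta_rot": [0, 0, 0]}, {"jaw": 1, "linear": [0, 0.006, -0.06], "delta_rot": [0, 0, -10]}, {"jaw": 1, "linear": [0, 0.006, -0.06], "delta_rot": [0, 0, -20]}, {"jaw": 1, "linear": [0, 0.006, -0.06], "delta_rot": [0, 0, -30]}, {"jaw": 1, "linear": [0, 0.006, -0.06], "delta_rot": [0, 0, -40]}, {"jaw": 1, "linear": [0, 0.006, -0.06], "delta_rot": [0, 0, -50]}, {"jaw": 1, "linear": [0, 0.006, -0.06], "delta_rot": [0, 0, -60]}, {"jaw": 1, "linear": [0, 0.006, -0.06], "delta_rot": [0, 0, -70]}, {"jaw": 1, "linear": [0, 0.006, -0.06], "delta_rot": [0, 0, -80]}, {"jaw": 1, "linear": [0, 0.006, -0.06], "delta_rot": [0, 0, -90]}]'

```text
time_s: 18.65
eef_pos: [0.4565, 0.0818, 0.1645]
tool_rot: [0.792, 0.61, -0.002, -0.002]
ft_force: [-0.5, -0.0, 1.2]
gripper_width: 0.0855
gripper_force: 0.0
```

```bash
python3 - <<'E'
from meas import *
for i in range(4):
    env.snapshot("top");s=env.observe();print(s["eef_pos"].round(4),end=" ")
M=R.from_quat(s["tool_rot"]).as_matrix();print(M.round(4),s["joints"].round(2))
w=np.array([.4571,.082,s["eef_pos"][2]])-s["eef_pos"];print("tool delta",(M.T@w).round(4),"yaw",np.degrees(np.arctan2(M[1,0],M[0,0])))
E
```

```text
[0.4565 0.0817 0.1644] [0.4565 0.0818 0.1643] [0.4564 0.0819 0.1642] [0.4564 0.0819 0.1642] [[ 2.642e-01  9.645e-01 -5.700e-03]
 [ 9.645e-01 -2.642e-01  6.000e-04]
 [-9.000e-04 -5.700e-03 -1.000e+00]] [ 0.23  0.72 -0.83  2.08  0.82  0.71 -1.41]
tool delta [ 0.0002  0.0006 -0.    ] yaw 74.68177401077254
```

move_arm --targets '[{"jaw": 1, "linear": [0, 0, 0.03], "delta_rot": [0, 0, 0]}, {"jaw": 1, "linear": [0, 0, 0.065], "delta_rot": [0, 0, 0]}, {"jaw": 1, "linear": [0, 0, 0.1], "delta_rot": [0, 0, 0]}, {"jaw": 1, "linear": [0, 0, 0.125], "delta_rot": [0, 0, 0]}, {"jaw": 1, "linear": [0, 0, 0.145], "delta_rot": [0, 0, 0]}, {"jaw": 1, "linear": [0, 0, 0.155], "delta_rot": [0, 0, 0]}, {"jaw": 1, "linear": [0, 0, 0.162], "delta_rot": [0, 0, 0]}, {"jaw": 1, "linear": [0, 0, 0.166], "delta_rot": [0, 0, 0]}, {"jaw": 1, "linear": [0, 0, 0.166], "delta_rot": [0, 0, 0]}, {"jaw": 1, "linear": [0, 0, 0.166], "delta_rot": [0, 0, 0]}]'

```text
time_s: 20.1
eef_pos: [0.4555, 0.0824, -0.0017]
tool_rot: [0.794, 0.608, -0.002, -0.002]
ft_force: [0.3, -0.3, 0.1]
gripper_width: 0.085
gripper_force: 0.0
```

move_arm --targets '[{"jaw": 0.9, "linear": [0, 0, 0], "delta_rot": [0, 0, 0]}, {"jaw": 0.85, "linear": [0, 0, 0], "delta_rot": [0, 0, 0]}, {"jaw": 0.8, "linear": [0, 0, 0], "delta_rot": [0, 0, 0]}, {"jaw": 0.75, "linear": [0, 0, 0], "delta_rot": [0, 0, 0]}, {"jaw": 0.65, "linear": [0, 0, 0], "delta_rot": [0, 0, 0]}, {"jaw": 0.6, "linear": [0, 0, 0], "delta_rot": [0, 0, 0]}, {"jaw": 0.55, "linear": [0, 0, 0], "delta_rot": [0, 0, 0]}, {"jaw": 0.55, "linear": [0, 0, 0], "delta_rot": [0, 0, 0]}, {"jaw": 0.55, "linear": [0, 0, 0], "delta_rot": [0, 0, 0]}, {"jaw": 0.55, "linear": [0, 0, 0], "delta_rot": [0, 0, 0]}]' --squeeze 30

```text
time_s: 21.35
eef_pos: [0.4556, 0.0823, -0.0016]
tool_rot: [0.794, 0.608, -0.002, -0.002]
ft_force: [-0.0, -1.2, 5.8]
gripper_width: 0.0638
gripper_force: 31.7
```

move_arm --targets '[{"jaw": 0.55, "linear": [0, 0, -0.025], "delta_rot": [0, 0, 0]}, {"jaw": 0.55, "linear": [0, 0, -0.07], "delta_rot": [0, 0, 0]}, {"jaw": 0.55, "linear": [-0.02, 0.02, -0.11], "delta_rot": [0, 0, 0]}, {"jaw": 0.55, "linear": [-0.055, 0.05, -0.11], "delta_rot": [0, 0, -4]}, {"jaw": 0.55, "linear": [-0.095, 0.09, -0.11], "delta_rot": [0, 0, -9]}, {"jaw": 0.55, "linear": [-0.135, 0.125, -0.11], "delta_rot": [0, 0, -14]}, {"jaw": 0.55, "linear": [-0.175, 0.165, -0.11], "delta_rot": [0, 0, -19]}, {"jaw": 0.55, "linear": [-0.21, 0.197, -0.11], "delta_rot": [0, 0, -24]}, {"jaw": 0.55, "linear": [-0.235, 0.22, -0.11], "delta_rot": [0, 0, -26]}, {"jaw": 0.55, "linear": [-0.249, 0.232, -0.11], "delta_rot": [0, 0, -26]}]'

```text
time_s: 22.6
eef_pos: [0.6148, -0.2213, 0.1058]
tool_rot: [0.638, 0.77, -0.002, -0.003]
ft_force: [0.1, -0.4, -0.7]
gripper_width: 0.0637
gripper_force: 34.3
```

```bash
python3 - <<'E'
from meas import *
for i in range(5):
    env.snapshot("top");s=env.observe();print(s["eef_pos"].round(4),end=" ")
M=R.from_quat(s["tool_rot"]).as_matrix();print(M.round(4),s["joints"].round(2),s["gripper_width"])
w=np.array([.6145,-.2189,s["eef_pos"][2]])-s["eef_pos"];print("tool delta",(M.T@w).round(4),"yaw",np.degrees(np.arctan2(M[1,0],M[0,0])))
p,d=env.snapshot("wrist");C=cloud(env.camera_model("wrist"),wristT(s),d)
k=(C[...,2]>.08)&(C[...,2]<.16)&(p.astype(int).sum(2)>330)&(np.hypot(C[...,0]-.613,C[...,1]+.213)<.06);P=C[k];print(cv2.minAreaRect((P[:,:2]*1000).astype(np.float32)),np.percentile(P[:,2],[5,50,95]))
q,_=env.snapshot("scene");cv2.imwrite("pics/v6.png",np.hstack([cv2.resize(q[100:280,140:350],(448,384)),p[:,100:420]])[:,:,::-1])
E
```

```text
[ 0.6156 -0.2235  0.1057] [ 0.6149 -0.2215  0.1058] [ 0.6145 -0.2192  0.1061] [ 0.6144 -0.2177  0.1064] [ 0.6144 -0.217   0.1066] [[-0.1909  0.9816 -0.0071]
 [ 0.9816  0.1909  0.0018]
 [ 0.0031 -0.0067 -1.    ]] [ 0.69  1.02 -0.87  1.55  0.87  1.01 -0.25] 0.06345145258550632
tool delta [-0.0019 -0.0003 -0.    ] yaw 101.0048543589355
((612.0316772460938, -210.59841918945312), (77.52827453613281, 67.14088439941406), 8.833794593811035) [0.12234986 0.12570368 0.12862902]
```

View pics/v6.png

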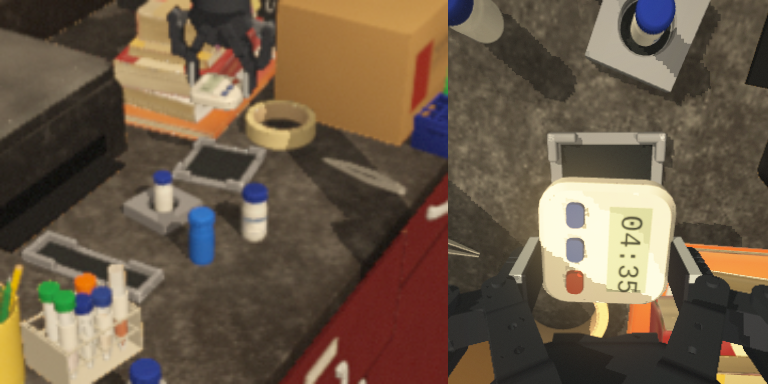

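```bash
python3 - <<'E'
from meas import *
m=env.camera_model("wrist");f=np.load("w4.npz");mt=env.camera_model("top");g=np.load("top0.npz")
a=np.deg2rad(101);ex=np.array([np.cos(a),np.sin(a)]);ey=np.array([ex[1],-ex[0]])
for C in(cloud(m,f["T"],f["d"]),cloud(mt,mt["pose"],g["d"])):
    q=C.reshape(-1,3);q=q[(q[:,2]>.03)&(q[:,2]<.25)&(np.abs(q[:,0]-.65)<.12)&(q[:,1]>-.35)&(q[:,1]<-.12)]
    l=np.c_[(q[:,:2]-[.614,-.219])@ex,(q[:,:2]-[.614,-.219])@ey,q[:,2]]
    for z0 in(.03,.06,.09,.12):
        r=l[l[:,2]>z0]
        if len(r):print(z0,len(r),"y max? range x",r[:,0].min().round(3),r[:,0].max().round(3),"y",r[:,1].min().round(3),"| min y for x>-.05:",r[r[:,0]>-.05][:,1].min().round(3) if (r[:,0]>-.05).any() else None,"| maxx for y<.06:",r[r[:,1]<.06][:,0].max().round(3) if (r[:,1]<.06).any() else None)
E
```

```text
0.03 16157 y max? range x -0.095 0.09 y 0.018 | min y for x>-.05: 0.018 | maxx for y<.06: 0.09
0.06 13846 y max? range x -0.095 0.09 y 0.018 | min y for x>-.05: 0.018 | maxx for y<.06: 0.09
0.09 9540 y max? range x -0.095 0.09 y 0.018 | min y for x>-.05: 0.018 | maxx for y<.06: 0.09
0.12 5385 y max? range x 0.014 0.09 y 0.018 | min y for x>-.05: 0.018 | maxx for y<.06: 0.09
0.03 2300 y max? range x -0.157 0.074 y -0.056 | min y for x>-.05: 0.128 | maxx for y<.06: -0.068
0.06 2100 y max? range x -0.157 0.073 y 0.037 | min y for x>-.05: 0.129 | maxx for y<.06: -0.068
0.09 1634 y max? range x -0.157 0.073 y 0.039 | min y for x>-.05: 0.129 | maxx for y<.06: -0.07
0.12 939 y max? range x -0.157 0.072 y 0.047 | min y for x>-.05: 0.138 | maxx for y<.06: -0.105
```

move_arm --targets '[{"jaw": 0.55, "linear": [-0.002, 0, 0.02], "delta_rot": [0, 0, 0]}, {"jaw": 0.55, "linear": [-0.002, 0, 0.045], "delta_rot": [0, 0, 0]}, {"jaw": 0.55, "linear": [-0.002, 0, 0.065], "delta_rot": [0, 0, 0]}, {"jaw": 0.55, "linear": [-0.002, 0, 0.08], "delta_rot": [0, 0, 0]}, {"jaw": 0.55, "linear": [-0.002, 0, 0.088], "delta_rot": [0, 0, 0]}, {"jaw": 0.55, "linear": [-0.002, 0, 0.094], "delta_rot": [0, 0, 0]}, {"jaw": 0.55, "linear": [-0.002, 0, 0.098], "delta_rot": [0, 0, 0]}, {"jaw": 0.55, "linear": [-0.002, 0, 0.101], "delta_rot": [0, 0, 0]}, {"jaw": 0.55, "linear": [-0.002, 0, 0.103], "delta_rot": [0, 0, 0]}, {"jaw": 0.55, "linear": [-0.002, 0, 0.104], "delta_rot": [0, 0, 0]}]'

```text
time_s: 24.2
eef_pos: [0.6149, -0.2205, 0.0036]
tool_rot: [0.637, 0.771, -0.002, -0.002]
ft_force: [-3.6, 0.1, 8.9]
gripper_width: 0.0636
gripper_force: 35.1
```

move_arm --targets '[{"jaw": 0.78, "linear": [0, 0, 0], "delta_rot": [0, 0, 0]}, {"jaw": 0.8, "linear": [0, 0, 0], "delta_rot": [0, 0, 0]}, {"jaw": 0.84, "linear": [0, 0, 0], "delta_rot": [0, 0, 0]}, {"jaw": 0.88, "linear": [0, 0, 0], "delta_rot": [0, 0, 0]}, {"jaw": 0.88, "linear": [0, 0, 0], "delta_rot": [0, 0, 0]}, {"jaw": 0.88, "linear": [0, 0, 0], "delta_rot": [0, 0, 0]}, {"jaw": 0.88, "linear": [0, 0, -0.02], "delta_rot": [0, 0, 0]}, {"jaw": 0.88, "linear": [0, 0, -0.06], "delta_rot": [0, 0, 0]}, {"jaw": 0.88, "linear": [0, 0, -0.12], "delta_rot": [0, 0, 0]}, {"jaw": 0.88, "linear": [0, 0, -0.18], "delta_rot": [0, 0, 0]}]'

```text
time_s: 25.45
eef_pos: [0.6159, -0.2202, 0.186]
tool_rot: [0.636, 0.771, -0.001, -0.002]
ft_force: [0.6, -0.2, -0.9]
gripper_width: 0.0751
gripper_force: 0.0
```

```bash
python3 - <<'E'
from meas import *
env.snapshot("top");env.snapshot("top")
s=env.observe();p,d=env.snapshot("wrist");m=env.camera_model("wrist");C=cloud(m,wristT(s),d);print(s["eef_pos"],s["joints"].round(2))
k=(C[...,2]>.015)&(C[...,2]<.03)&(np.hypot(C[...,0]-.613,C[...,1]+.213)<.05)&(p.astype(int).sum(2)>330);P=C[k];print("timer",cv2.minAreaRect((P[:,:2]*1000).astype(np.float32)),np.median(P[:,2]))
cv2.imwrite("pics/w7.png",p[:,:,::-1])
f=np.load("w2.npz");C=cloud(m,f["T"],f["d"]);g=f["p"].astype(int)
roi=(np.abs(C[...,0]-.44)<.09)&(C[...,1]>-.345)&(C[...,1]<-.235)
k=((g.min(2)>125)&roi).astype(np.uint8);k=cv2.morphologyEx(k,cv2.MORPH_CLOSE,np.ones((3,3)))
n,l,st,_=cv2.connectedComponentsWithStats(k)
for i in range(1,n):
    if st[i,4]>25:print(st[i].tolist())
ks=np.argwhere(np.isin(l,[i for i in range(1,n) if st[i,4]>25]))[:,::-1]
X=onplane(m,f["T"],ks,.006);print(cv2.minAreaRect((X[:,:2]*1000).astype(np.float32)))
mt=env.camera_model("top");t=np.load("top0.npz");q=cloud(mt,mt["pose"],t["d"]).reshape(-1,3)
for x0 in np.arange(.36,.56,.02):
    r=q[(np.abs(q[:,0]-x0)<.01)&(q[:,1]<-.25)&(q[:,1]>-.5)&(q[:,2]>.03)];print(x0.round(2),len(r),r[:,1].max().round(3) if len(r) else None,r[:,2].max().round(2) if len(r) else None,end="|")
E
```

```text
[ 0.62078145 -0.21932076  0.19215708] [ 0.72  0.92 -0.93  1.48  0.78  1.13 -0.17]
timer ((613.0078735351562, -213.80027770996094), (67.14427947998047, 66.18116760253906), 8.614256858825684) 0.022711827588321465
[365, 131, 27, 82, 541]
((438.033203125, -300.0848083496094), (35.861446380615234, 131.53253173828125), 80.03803253173828)
0.36 131 -0.392 0.06|0.38 109 -0.392 0.06|0.4 94 -0.394 0.06|0.42 65 -0.396 0.05|0.44 712 -0.389 0.18|0.46 476 -0.389 0.18|0.48 476 -0.389 0.18|0.5 479 -0.389 0.18|0.52 478 -0.388 0.18|0.54 460 -0.388 0.18|0.56 462 -0.389 0.18|
```

View pics/w7.png

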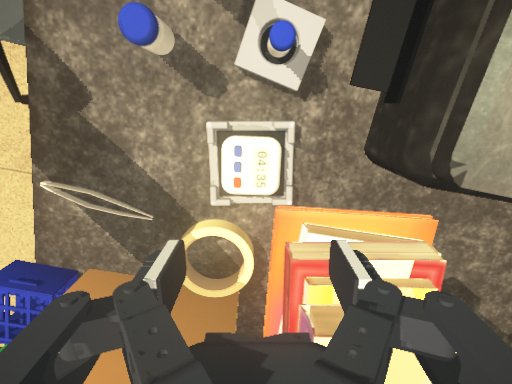

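Timer lies flat inside its tray (250,165). Forceps run from (41,184) to (152,217), with the tape at (217,258) and box below. Next I hover over the forceps with the matching yaw.

move_arm --targets '[{"jaw": 0.88, "linear": [-0.005, -0.02, 0], "delta_rot": [0, 0, -6]}, {"jaw": 0.88, "linear": [-0.012, -0.05, 0], "delta_rot": [0, 0, -13]}, {"jaw": 0.88, "linear": [-0.02, -0.085, 0], "delta_rot": [0, 0, -21]}, {"jaw": 0.88, "linear": [-0.028, -0.12, 0], "delta_rot": [0, 0, -29]}, {"jaw": 0.8, "linear": [-0.035, -0.155, 0], "delta_rot": [0, 0, -37]}, {"jaw": 0.7, "linear": [-0.04, -0.18, 0.015], "delta_rot": [0, 0, -45]}, {"jaw": 0.6, "linear": [-0.043, -0.19, 0.03], "delta_rot": [0, 0, -53]}, {"jaw": 0.6, "linear": [-0.043, -0.19, 0.045], "delta_rot": [0, 0, -60]}, {"jaw": 0.6, "linear": [-0.043, -0.19, 0.055], "delta_rot": [0, 0, -63]}, {"jaw": 0.6, "linear": [-0.043, -0.19, 0.055], "delta_rot": [0, 0, -63]}]'

```text
time_s: 26.85
eef_pos: [0.4367, -0.2984, 0.1282]
tool_rot: [0.14, 0.99, 0.0, -0.004]
ft_force: [1.3, 0.5, 0.0]
gripper_width: 0.0513
gripper_force: 0.0
```

```bash
cat > forc.py <<'E'
from meas import *
for i in range(4):env.snapshot("top")
s=env.observe();p,d=env.snapshot("wrist");m=env.camera_model("wrist");T=wristT(s);C=cloud(m,T,d)
print(s["eef_pos"],s["joints"].round(2))
M=R.from_quat(s["tool_rot"]).as_matrix();yaw=np.degrees(np.arctan2(M[1,0],M[0,0]))
roi=(np.abs(C[...,0]-.438)<.085)&(C[...,1]>-.36)&(C[...,1]<-.225)&(C[...,2]>.0045)&(C[...,2]<.018)
k=roi.astype(np.uint8);k=cv2.morphologyEx(k,cv2.MORPH_OPEN,np.ones((2,2)))
n,l,st,_=cv2.connectedComponentsWithStats(cv2.dilate(k,np.ones((5,5))))
i=1+np.argmax(st[1:,4]);print(st[1:].tolist())
P=C[(l==i)&(k>0)];c,sz,a=cv2.minAreaRect((P[:,:2]*1000).astype(np.float32));print(c,sz,a,P[:,2].max())
w=np.r_[np.array(c)/1000,s["eef_pos"][2]]-s["eef_pos"];print("yaw",yaw,"tool delta",(M.T@w).round(4),M[:,2].round(4))
o=p.copy();o[(l==i)&(k>0)]=(255,0,0);cv2.imwrite("pics/w8.png",np.hstack([p[:,60:430],o[:,60:430]])[:,:,::-1])
E
python3 forc.py
```

```text
[ 0.43767217 -0.29864048  0.12949698] [ 1.12  0.98 -1.14  1.92  1.07  1.04  0.77]
[[252, 118, 25, 92, 679], [251, 164, 17, 66, 433], [271, 220, 6, 17, 102], [264, 232, 6, 6, 36]]
(420.47479248046875, -284.598876953125) (9.24046516418457, 87.84268188476562) 88.85780334472656 0.011974263899227344
yaw 163.87618660357518 tool delta [0.0204 0.0087 0.0001] [-0.0052  0.     -1.    ]
```

View pics/w8.png

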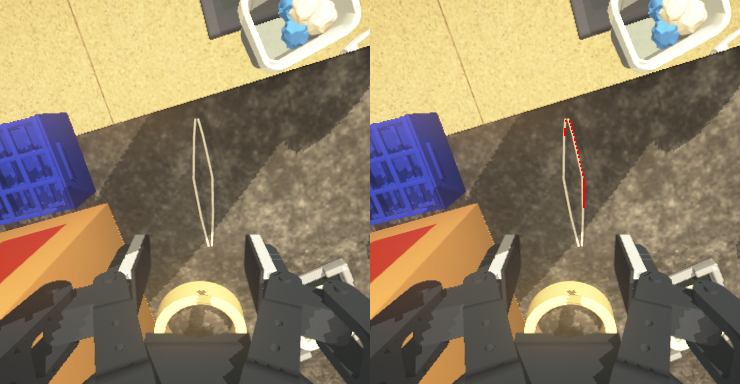

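```bash
cat > f2.py <<'E'
from meas import *
s=env.observe();p,d=env.snapshot("wrist");m=env.camera_model("wrist");T=wristT(s)
g=p.astype(int);k=np.zeros((384,512),np.uint8);k[112:252,240:282]=1
b=cv2.medianBlur(p.min(2),21).astype(int);k&=((g.min(2)>b+45)).astype(np.uint8)
n,l,st,_=cv2.connectedComponentsWithStats(cv2.dilate(k,np.ones((5,5))));i=1+np.argmax(st[1:,4])
px=np.argwhere((l==i)&(k>0))[:,::-1];X=onplane(m,T,px,.006)
c,sz,a=cv2.minAreaRect((X[:,:2]*1000).astype(np.float32));print(c,sz,a,len(px),st[1:].tolist())
M=R.from_quat(s["tool_rot"]).as_matrix();yaw=np.degrees(np.arctan2(M[1,0],M[0,0]))
# axis: from extreme ends
u=np.linalg.svd(X[:,:2]-X[:,:2].mean(0),full_matrices=False)[2][0];t=(X[:,:2]-X[:,:2].mean(0))@u
e0=X[t<t.min()+.004,:2].mean(0);e1=X[t>t.max()-.004,:2].mean(0);print("ends",e0,e1,"mid",(e0+e1)/2,np.linalg.norm(e1-e0),"ang",np.degrees(np.arctan2(*(e1-e0)[::-1])))
w=np.r_[np.array(c)/1000,s["eef_pos"][2]]-s["eef_pos"];print(s["eef_pos"],"yaw",yaw,"tool delta",(M.T@w).round(4))
E
python3 f2.py
```

```text
(438.9042053222656, -293.91656494140625) (19.38135528564453, 128.84640502929688) 74.78459930419922 583 [[251, 116, 25, 133, 1733]]
ends [ 0.37724357 -0.28241166] [ 0.50081409 -0.30483147] mid [ 0.43902883 -0.29362157] 0.12558789919777613 ang -10.283497444991655
[ 0.43759538 -0.29867568  0.12945486] yaw 163.8834273725846 tool delta [ 0.0001  0.0049 -0.    ]
```

Forceps span (257,119) to (270,246) full-image, giving an axis at −10.3° and centre (0.439,−0.294). I correct the yaw and descend.

move_arm --targets '[{"jaw": 0.55, "linear": [0, 0.003, 0.015], "delta_rot": [0, 0, -3]}, {"jaw": 0.5, "linear": [0, 0.005, 0.04], "delta_rot": [0, 0, -6]}, {"jaw": 0.5, "linear": [0, 0.005, 0.065], "delta_rot": [0, 0, -6]}, {"jaw": 0.5, "linear": [0, 0.005, 0.085], "delta_rot": [0, 0, -6]}, {"jaw": 0.5, "linear": [0, 0.005, 0.1], "delta_rot": [0, 0, -6]}, {"jaw": 0.5, "linear": [0, 0.005, 0.112], "delta_rot": [0, 0, -6]}, {"jaw": 0.5, "linear": [0, 0.005, 0.12], "delta_rot": [0, 0, -6]}, {"jaw": 0.5, "linear": [0, 0.005, 0.125], "delta_rot": [0, 0, -6]}, {"jaw": 0.5, "linear": [0, 0.005, 0.127], "delta_rot": [0, 0, -6]}, {"jaw": 0.5, "linear": [0, 0.005, 0.127], "delta_rot": [0, 0, -6]}]'

```text
time_s: 28.4
eef_pos: [0.4379, -0.2939, 0.0021]
tool_rot: [0.088, 0.996, -0.0, -0.003]
ft_force: [0.5, 0.2, -0.4]
gripper_width: 0.0424
gripper_force: 0.0
```

move_arm --targets '[{"jaw": 0.4, "linear": [0, 0, 0], "delta_rot": [0, 0, 0]}, {"jaw": 0.33, "linear": [0, 0, 0], "delta_rot": [0, 0, 0]}, {"jaw": 0.28, "linear": [0, 0, 0], "delta_rot": [0, 0, 0]}, {"jaw": 0.23, "linear": [0, 0, 0], "delta_rot": [0, 0, 0]}, {"jaw": 0.18, "linear": [0, 0, 0], "delta_rot": [0, 0, 0]}, {"jaw": 0.13, "linear": [0, 0, 0], "delta_rot": [0, 0, 0]}, {"jaw": 0.1, "linear": [0, 0, 0], "delta_rot": [0, 0, 0]}, {"jaw": 0.1, "linear": [0, 0, 0], "delta_rot": [0, 0, 0]}, {"jaw": 0.1, "linear": [0, 0, 0], "delta_rot": [0, 0, 0]}, {"jaw": 0.1, "linear": [0, 0, 0], "delta_rot": [0, 0, 0]}]' --squeeze 20

```text
time_s: 29.65
eef_pos: [0.4378, -0.2938, 0.002]
tool_rot: [0.088, 0.996, 0.0, -0.003]
ft_force: [-1.3, -0.4, 4.1]
gripper_width: 0.0181
gripper_force: 19.8
```

move_arm --targets '[{"jaw": 0.1, "linear": [0, 0, -0.025], "delta_rot": [0, 0, 0]}, {"jaw": 0.1, "linear": [0, 0, -0.07], "delta_rot": [0, 0, 0]}, {"jaw": 0.1, "linear": [0, 0.01, -0.12], "delta_rot": [0, 0, 0]}, {"jaw": 0.1, "linear": [-0.014, 0.05, -0.12], "delta_rot": [0, 0, 0]}, {"jaw": 0.1, "linear": [-0.032, 0.105, -0.12], "delta_rot": [0, 0, -2]}, {"jaw": 0.1, "linear": [-0.051, 0.162, -0.12], "delta_rot": [0, 0, -4]}, {"jaw": 0.1, "linear": [-0.07, 0.22, -0.12], "delta_rot": [0, 0, -6]}, {"jaw": 0.1, "linear": [-0.089, 0.278, -0.12], "delta_rot": [0, 0, -8]}, {"jaw": 0.1, "linear": [-0.107, 0.335, -0.12], "delta_rot": [0, 0, -10]}, {"jaw": 0.1, "linear": [-0.119, 0.375, -0.12], "delta_rot": [0, 0, -12]}]'

```text
time_s: 30.9
eef_pos: [0.6222, 0.0575, 0.1206]
tool_rot: [-0.018, 1.0, 0.001, -0.003]
ft_force: [0.0, -0.4, -0.9]
gripper_width: 0.0181
gripper_force: 19.7
```

```bash
python3 - <<'E'
from meas import *
for i in range(6):env.snapshot("top")
s=env.observe();p,d=env.snapshot("wrist");m=env.camera_model("wrist");T=wristT(s);C=cloud(m,T,d)
M=R.from_quat(s["tool_rot"]).as_matrix();print(s["eef_pos"],np.degrees(np.arctan2(M[1,0],M[0,0])),M[:,2].round(4),s["gripper_width"],s["joints"].round(2))
grey=(C[...,2]>.0095)&(C[...,2]<.017)&(np.abs(C[...,0]-.62)<.11)&(np.abs(C[...,1]-.055)<.045)
n,l,st,_=cv2.connectedComponentsWithStats(grey.astype(np.uint8))
for i in range(1,n):
    if st[i,4]>40:q=C[l==i];print(st[i].tolist(),q.min(0).round(3),q.max(0).round(3))
w4=np.load("w4.npz");mt=env.camera_model("top");t=np.load("top0.npz");Ct=cloud(mt,mt["pose"],t["d"])
g=t["p"];roi=(slice(115,200),slice(185,230))
q=env.snapshot("scene")[0]
cv2.imwrite("pics/v9.png",np.hstack([cv2.resize(g[roi],(203,384),interpolation=cv2.INTER_CUBIC),p[:,:],])[:,:,::-1])
C4=cloud(m,w4["T"],w4["d"]);
for x in np.arange(.66,.76,.01):
    r=C4.reshape(-1,3);r=r[(np.abs(r[:,0]-x)<.005)&(np.abs(r[:,1]-.055)<.03)];print(x.round(2),r[:,2].max().round(3) if len(r) else None,end="|")
E
```

```text
[0.62090181 0.05256467 0.12017764] -178.1824707484516 [-0.0074 -0.0013 -1.    ] 0.017795593330028864 [ 0.38  1.08 -1.13  1.63  1.05  1.16  0.58]
[230, 101, 62, 54, 1408] [0.541 0.027 0.01 ] [0.587 0.08  0.017]
[245, 263, 25, 10, 192] [0.696 0.042 0.01 ] [0.705 0.066 0.016]
0.66 0.016|0.67 0.016|0.68 0.016|0.69 0.038|0.7 0.039|0.71 0.038|0.72 0.039|0.73 0.104|0.74 0.141|0.75 0.146|
```

View pics/v9.png

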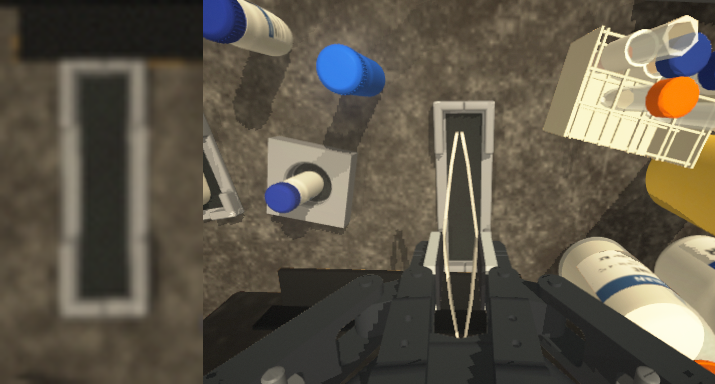

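```bash
python3 - <<'E'
from meas import *
m=env.camera_model("wrist");w4=np.load("w4.npz");mt=env.camera_model("top");t=np.load("top0.npz")
for nm,C in(("w4",cloud(m,w4["T"],w4["d"])),("top",cloud(mt,mt["pose"],t["d"]))):
    k=(np.abs(C[...,1]-.055)<.04)&(C[...,2]>.025)&(C[...,2]<.06)&(C[...,0]>.66)&(C[...,0]<.73)
    q=C[k];print(nm,len(q),np.percentile(q[:,0],[0,2,5,10,50]).round(4),np.percentile(q[:,2],[5,50,95]).round(3))
s=env.observe();p,d=env.snapshot("wrist");T=wristT(s);C=cloud(m,T,d);print(s["eef_pos"])
# forceps near tip and along-axis points
z=s["eef_pos"][2]+.003
k=(p.min(2)>120)&(C[...,2]>z-.012)&(C[...,2]<z+.018)&(np.abs(C[...,1]-.055)<.02);q=C[k];print(len(q),q.min(0),q.max(0))
for v in(132,145,160,180,200,220,240):
    r=C[v][k[v]];print(v,r.mean(0).round(4) if len(r) else None)
E
```

```text
w4 3002 [0.6939 0.6941 0.6951 0.6971 0.7125] [0.035 0.036 0.037]
top 382 [0.692  0.6935 0.6943 0.6965 0.7114] [0.031 0.035 0.039]
[0.62106737 0.05234873 0.12050442]
1299 [0.55761827 0.03577008 0.11932944] [0.68282314 0.06728251 0.14145705]
132 [0.5577 0.0494 0.1224]
145 [0.5634 0.0496 0.1273]
160 [0.5705 0.0498 0.1282]
180 [0.5804 0.0504 0.1285]
200 [0.5908 0.0495 0.1285]
220 [0.6014 0.0527 0.1287]
240 [0.6101 0.0504 0.1342]
```

move_arm --targets '[{"jaw": 0.1, "linear": [0.003, 0.0035, 0], "delta_rot": [0, 0, 0]}, {"jaw": 0.1, "linear": [0.003, 0.0035, 0.025], "delta_rot": [0, 0, 0]}, {"jaw": 0.1, "linear": [0.003, 0.0035, 0.05], "delta_rot": [0, 0, 0]}, {"jaw": 0.1, "linear": [0.003, 0.0035, 0.07], "delta_rot": [0, 0, 0]}, {"jaw": 0.1, "linear": [0.003, 0.0035, 0.08], "delta_rot": [0, 0, 0]}, {"jaw": 0.1, "linear": [0.003, 0.0035, 0.09], "delta_rot": [0, 0, 0]}, {"jaw": 0.1, "linear": [0.003, 0.0035, 0.095], "delta_rot": [0, 0, 0]}, {"jaw": 0.1, "linear": [0.003, 0.0035, 0.1], "delta_rot": [0, 0, 0]}, {"jaw": 0.1, "linear": [0.003, 0.0035, 0.1], "delta_rot": [0, 0, 0]}, {"jaw": 0.1, "linear": [0.003, 0.0035, 0.1], "delta_rot": [0, 0, 0]}]'

```text
time_s: 32.6
eef_pos: [0.6179, 0.058, 0.0213]
tool_rot: [-0.017, 1.0, 0.0, -0.003]
ft_force: [0.3, -1.1, 0.7]
gripper_width: 0.0182
gripper_force: 19.7
```

```bash
python3 - <<'E'
from meas import *
m=env.camera_model("wrist")
for i in range(3):env.snapshot("wrist")
s=env.observe();p,d=env.snapshot("wrist");T=wristT(s);C=cloud(m,T,d);print(s["eef_pos"])
z=s["eef_pos"][2]+.003
k=(p.min(2)>120)&(C[...,2]>z-.005)&(C[...,2]<z+.015)&(np.abs(C[...,1]-.055)<.015);q=C[k];print(len(q),q.min(0),q.max(0))
g=(C[...,2]>.009)&(C[...,2]<.0165)&(np.abs(C[...,1]-.055)<.04)&(C[...,0]<.586)&(C[...,0]>.53)
q=C[g];print("tray near",q.min(0),q.max(0))
cv2.imwrite("pics/w10.png",p[:,120:400][:,:,::-1])
E
```

```text
[0.61785701 0.05790821 0.02127901]
1399 [0.55438406 0.04123587 0.02001698] [0.68017631 0.06997528 0.03926572]
tray near [0.54074862 0.02614367 0.00900918] [0.58593423 0.08021833 0.01647439]
```

View pics/w10.png

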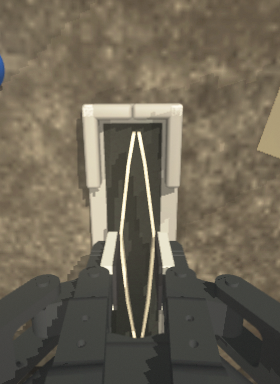

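Forceps are centred over the tray (tip (137,132), inner walls at columns 103–163). Lowering onto the floor.

move_arm --targets '[{"jaw": 0.1, "linear": [0, -0.002, 0.004], "delta_rot": [0, 0, 0]}, {"jaw": 0.1, "linear": [0, -0.002, 0.007], "delta_rot": [0, 0, 0]}, {"jaw": 0.1, "linear": [0, -0.002, 0.01], "delta_rot": [0, 0, 0]}, {"jaw": 0.1, "linear": [0, -0.002, 0.012], "delta_rot": [0, 0, 0]}, {"jaw": 0.1, "linear": [0, -0.002, 0.013], "delta_rot": [0, 0, 0]}, {"jaw": 0.1, "linear": [0, -0.002, 0.014], "delta_rot": [0, 0, 0]}, {"jaw": 0.1, "linear": [0, -0.002, 0.0145], "delta_rot": [0, 0, 0]}, {"jaw": 0.1, "linear": [0, -0.002, 0.0145], "delta_rot": [0, 0, 0]}, {"jaw": 0.1, "linear": [0, -0.002, 0.0145], "delta_rot": [0, 0, 0]}, {"jaw": 0.1, "linear": [0, -0.002, 0.0145], "delta_rot": [0, 0, 0]}]'

```text
time_s: 34.05
eef_pos: [0.6177, 0.056, 0.007]
tool_rot: [-0.017, 1.0, 0.0, -0.003]
ft_force: [-1.6, -1.6, 5.6]
gripper_width: 0.0183
gripper_force: 20.2
```

move_arm --targets '[{"jaw": 0.23, "linear": [0, 0, 0], "delta_rot": [0, 0, 0]}, {"jaw": 0.27, "linear": [0, 0, 0], "delta_rot": [0, 0, 0]}, {"jaw": 0.32, "linear": [0, 0, 0], "delta_rot": [0, 0, 0]}, {"jaw": 0.38, "linear": [0, 0, 0], "delta_rot": [0, 0, 0]}, {"jaw": 0.45, "linear": [0, 0, 0], "delta_rot": [0, 0, 0]}, {"jaw": 0.45, "linear": [0, 0, -0.005], "delta_rot": [0, 0, 0]}, {"jaw": 0.45, "linear": [0, 0, -0.025], "delta_rot": [0, 0, 0]}, {"jaw": 0.45, "linear": [0, 0, -0.06], "delta_rot": [0, 0, 0]}, {"jaw": 0.45, "linear": [0, 0, -0.11], "delta_rot": [0, 0, 0]}, {"jaw": 0.45, "linear": [0, 0, -0.16], "delta_rot": [0, 0, 0]}]'

```text
time_s: 35.3
eef_pos: [0.6185, 0.0563, 0.1695]
tool_rot: [-0.017, 1.0, 0.001, -0.003]
ft_force: [1.0, 0.3, 0.2]
gripper_width: 0.0385
gripper_force: 0.0
```

move_arm --targets '[{"jaw": 0.45, "linear": [0.03, 0, -0.02], "delta_rot": [0, 0, 0]}, {"jaw": 0.45, "linear": [0.06, 0, -0.04], "delta_rot": [0, 0, 0]}, {"jaw": 0.45, "linear": [0.09, 0, -0.06], "delta_rot": [0, 0, 0]}, {"jaw": 0.45, "linear": [0.12, 0, -0.08], "delta_rot": [0, 0, 0]}, {"jaw": 0.45, "linear": [0.14, 0, -0.1], "delta_rot": [0, 0, 0]}, {"jaw": 0.45, "linear": [0.15, 0, -0.1], "delta_rot": [0, 0, 0]}, {"jaw": 0.45, "linear": [0.15, 0, -0.1], "delta_rot": [0, 0, 0]}, {"jaw": 0.45, "linear": [0.15, 0, -0.1], "delta_rot": [0, 0, 0]}, {"jaw": 0.45, "linear": [0.15, 0, -0.1], "delta_rot": [0, 0, 0]}, {"jaw": 0.45, "linear": [0.15, 0, -0.1], "delta_rot": [0, 0, 0]}]'

```text
time_s: 36.55
eef_pos: [0.4695, 0.0509, 0.267]
tool_rot: [-0.017, 1.0, 0.001, -0.003]
ft_force: [0.3, 0.5, -0.0]
gripper_width: 0.0387
gripper_force: 0.0
```

```bash
python3 - <<'E'
from meas import *
s=env.observe();print(s["eef_pos"],s["ft_force"])
q=env.snapshot("scene")[0];t=env.snapshot("top")[0]
cv2.imwrite("pics/end.png",np.vstack([cv2.resize(q[100:330,120:370],(600,380)),cv2.resize(t[120:255,100:400],(600,220))])[:,:,::-1])
E
```

```text
[0.46948713 0.0508768  0.26701515] [ 0.28881985  0.50614331 -0.04184828]
```

View pics/end.png

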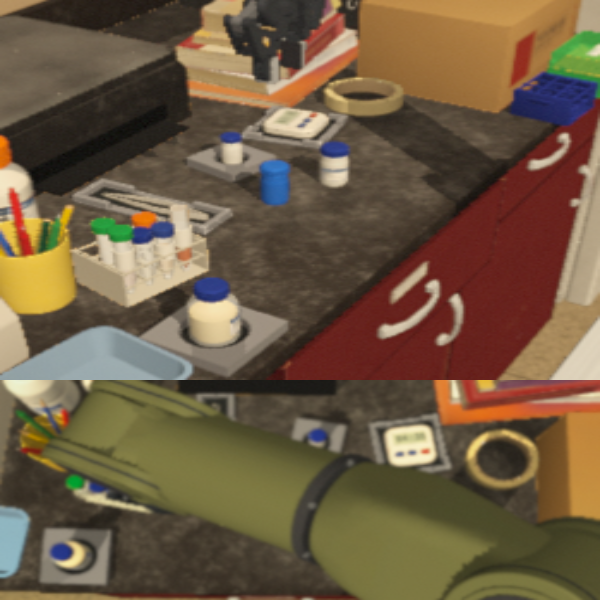

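All four are in their holders: bottle (215,315), vial (231,150), timer (297,122) and forceps (152,205). The tape and rack have not moved. Handing in.

```bash
python3 -c "
from workcell import env
print(env.finish_job())"
```

```text
the job is handed in; nothing more can be done
None
```

The bottle, vial, timer and forceps are each in their matching holders, the tape and tube rack stayed where they were, and I handed the job in at about 37 s; no verdict came back.

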